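# Sort lap-spindle bearing cartridges by feel and pack the good one

### The job

Only one of the four used bearing cartridges in the green rack still turns freely, the other three drag, and it only shows when you turn them: while all four stand in the rack, turn each one by its orange pin, a quarter turn or so, and leave it turned. Then pack the free one in the white tray, standing upright in a hollow beside the two blue hexagonal blocks so that it touches both of them flat face to flat face. Leave the dragging ones in their nests in the rack, and do not disturb anything else on the bench.

Things in the scene. Friction and masses are not known exactly. Their poses are not given: they have to be found in the camera images.
- rack: fixed green rack, 100 x 316 mm, with a row of four nests 74 mm apart along its y. Origin: centre of its underside; z up. A cartridge stands in each nest on the rack's plate, 4 mm above the table, with flats facing the rack's +-x; nest walls reach 10 mm above the table, 1.5 mm play. Best gripped across those flats
- tray: fixed white tray, 220 x 220 mm outside, floor 4 mm thick, rim 4 mm thick and 10 mm above the table. Origin: centre of its underside, half-way between the two blue blocks; z up. A cartridge in the hollow beside both blocks has its centre on the tray's x axis, 48.5 mm from the origin on either side
- block_1 (a point): blue hexagonal block fixed to the tray floor, 56 mm across flats, 36 mm high as the cartridges, centre 28 mm to the tray's +y; the two blocks touch flat to flat. Point: its centre, 22 mm above the table; axes as the tray's; its flats face its +-y and the four directions at 60 deg to those. A cartridge touching it flat to flat has its centre 56 mm away
- block_2 (a point): blue hexagonal block fixed to the tray floor, 56 mm across flats, 36 mm high as the cartridges, centre 28 mm to the tray's -y; the two blocks touch flat to flat. Point: its centre, 22 mm above the table; axes as the tray's; its flats face its +-y and the four directions at 60 deg to those. A cartridge touching it flat to flat has its centre 56 mm away
- cart_a_mid (a point): hexagonal aluminium-coloured bearing cartridge, 56 mm across flats, 36 mm high (plus a black rotating disc 4 mm high on top with an upright orange pin), 0.7 kg, all four look alike. Point: centre of the hexagonal body, 18 mm above its underside; z up; its flats face its +-x and the four directions at 60 deg to those
- pin_a (a point): orange upright pin of cartridge a, 10 mm thick, 40 to 58 mm above the cartridge's underside, 18 mm off its axis on the black disc, which turns endlessly about that axis. Point: on the pin's axis, 49 mm above the underside; moves with the disc. At the pin a free bearing needs under 0.4 N, a dragging one 3 to 5 N; over 6 N the cartridge may tip. The disc does not coast
- cart_b_mid (a point): hexagonal aluminium-coloured bearing cartridge, 56 mm across flats, 36 mm high (plus a black rotating disc 4 mm high on top with an upright orange pin), 0.7 kg, all four look alike. Point: centre of the hexagonal body, 18 mm above its underside; z up; its flats face its +-x and the four directions at 60 deg to those
- pin_b (a point): orange upright pin of cartridge b, 10 mm thick, 40 to 58 mm above the cartridge's underside, 18 mm off its axis on the black disc, which turns endlessly about that axis. Point: on the pin's axis, 49 mm above the underside; moves with the disc. At the pin a free bearing needs under 0.4 N, a dragging one 3 to 5 N; over 6 N the cartridge may tip. The disc does not coast
- cart_c_mid (a point): hexagonal aluminium-coloured bearing cartridge, 56 mm across flats, 36 mm high (plus a black rotating disc 4 mm high on top with an upright orange pin), 0.7 kg, all four look alike. Point: centre of the hexagonal body, 18 mm above its underside; z up; its flats face its +-x and the four directions at 60 deg to those
- pin_c (a point): orange upright pin of cartridge c, 10 mm thick, 40 to 58 mm above the cartridge's underside, 18 mm off its axis on the black disc, which turns endlessly about that axis. Point: on the pin's axis, 49 mm above the underside; moves with the disc. At the pin a free bearing needs under 0.4 N, a dragging one 3 to 5 N; over 6 N the cartridge may tip. The disc does not coast
- cart_d_mid (a point): hexagonal aluminium-coloured bearing cartridge, 56 mm across flats, 36 mm high (plus a black rotating disc 4 mm high on top with an upright orange pin), 0.7 kg, all four look alike. Point: centre of the hexagonal body, 18 mm above its underside; z up; its flats face its +-x and the four directions at 60 deg to those
- pin_d (a point): orange upright pin of cartridge d, 10 mm thick, 40 to 58 mm above the cartridge's underside, 18 mm off its axis on the black disc, which turns endlessly about that axis. Point: on the pin's axis, 49 mm above the underside; moves with the disc. At the pin a free bearing needs under 0.4 N, a dragging one 3 to 5 N; over 6 N the cartridge may tip. The disc does not coast
- grit_jar: bystander, leave alone: amber jar, 64 mm diameter, 100 mm high. Origin: at its underside
- brush: bystander, leave alone: hand brush lying flat. Origin: at its underside
- wrench: bystander, leave alone: spanner lying flat. Origin: at its underside
- bearing_race: bystander, leave alone: loose plain steel ring, 60 mm diameter, 16 mm high. Origin: at its underside
- mug: bystander, leave alone: blue mug, 76 mm diameter, 90 mm high. Origin: at its underside
- oil_tin: bystander, leave alone: red tin, 60 mm diameter, 90 mm high. Origin: at its underside
- agate: bystander, leave alone: piece of rough stone, about 60 mm. Origin: at its underside

How it is judged:
By the outcome, as a careful person would: the job done as asked, in the order asked, and still so for the second after the job is handed in, with the robot touching nothing.
It also fails if it takes over 72 s, if anything falls off the work surface, if the arm or the gripper's body presses on something with over 40 N, if the wrist force passes 120 N, or if a joint passes its speed limit or range.

### The arm

A 6-joint arm with a two-finger parallel gripper is mounted at the origin on the work surface. World frame = base frame: x ahead of the robot, y to its left, z up, the work surface at z = 0. Lengths are in mm, angles in rad, forces in N, time in s.
With the tool pointing down it reaches from about 275 to 750 mm from the base axis. Payload 10.2 kg.
Tool frame: the origin (TCP) lies midway between the tips of the shut fingers; the grasp point (between the pads) lies 19 mm behind it; x points along the fingers, y is the direction in which the jaws open and shut, and the axes are right-handed (so a half turn about x gives the same grasp; the last joint's range is limited). The gripper opens to 85 mm and grips with 20 to 120 N. Pads are 22 mm wide; open, the fingers measure 114 mm over their backs; the gripper's body (76 mm by 85 mm) begins 54 mm behind the grasp point. The pads swing forward as they close: fully open they stand 13 mm farther back than shut.
Start: joints at [0.912, 0.313, 1.498, -0, 1.331, -0.223], TCP at [221.634, 475.93, 204.994] pointing down, gripper open.
Joint ranges: [-2.94, 2.94], [-0.97, 2.17], [0.19, 2.56], [-1.23, 4.37], [0.02, 3.11], [-2.88, 2.88]. Speed limits (rad/s): [2.39, 2.39, 3.01, 3.14, 3.14, 3.14].

### API

Orientations are given as a unit quaternion [w, x, y, z].
In Python, from rig import sense, capture, get_calibration, finish_job gives the robot as it stands.
- The arm moves only by the tool jog_arm, never from a script. Its argument "increments" is a list of rows, each an object of numbers: "rx", "ry", "rz": the turn, a rotation vector about the tool's x, y, z in rad; "x", "y", "z": the shift along the tool's x, y, z in mm; "hand": the finger opening in mm, from 0 to 85.4. A call has 1 to 5 rows; each row shifts and turns the commanded pose from where the row before left it, along the tool's axes as they then stand; what a row does not reach is not made up. A row lasts 1/8 s, in which the tool goes at most 62.5 mm and 10.7 degrees, less where a joint would pass 70% of its speed; a pose out of reach is approached as far as the arm can. A call with a gripper value outside its range is refused whole. The fingers move at their own pace and stop on an object; "force" is the grip in N (left out, the last holds). Time passes only in rows, so rows that do not move let the fingers close. It gives the time, the measured TCP pose, the force and the opening at its end, in the units of the state.
- sense(): the state, without advancing time (a new reading comes with each control period).
- capture(name): name is "side" or "top"; returns the picture (384x512x3 uint8, red, green, blue); there is no depth.
- get_calibration(name): a dict with "camera_matrix" (3x3 intrinsics, pixels), "D" ([k1, k2, p1, p2, k3] as OpenCV has them; the pictures are not rectified), "R" (3x3) and "t" (3): a world point X has camera coordinates R X + t. Camera axes: x right, y down, z forward; pixel columns grow to the right and rows downward; lengths in mm; the calibration is good to about 2 mm. A picture is of the moment at which its call begins. get_calibration takes no time and is no camera call.
- finish_job(): hands the job in, once; it reports no verdict.
The state is a dict: "time_s": time; "joints": joint angles; "dq": joint speeds; "tau": joint torques, N m; "eef_pos": TCP position; "ee_rot": TCP orientation; "force": force on the tool from outside, world axes, zero at the start; "wrist_torque": the same for the moment, N m; "grip_width": opening from 0.0 (shut) to 1.0 (fully open).
Only numpy, scipy, OpenCV 4.12 (cv2) and the standard library are available. Lean on these libraries where they do the work, as an engineer would, in place of code of your own. Each camera call takes 0.05 s, during which the arm holds its last target.

## Working session

There is one attempt and no reset: what is moved stays moved. The work goes in short steps, Python scripts to look and compute and a tool call to move; the robot and the scene stay as the last step left them, time stands still between calls to the robot, and variables do not carry over. Pictures are saved under pics/ and viewed, and the job is handed in when it is done.

Besides the shell and the picture viewer there is one more tool, called after "Emit:" as name([rows], argument=value, ...), one row to a line, values as JSON. jog_arm: Moves the arm, as the interface text tells. Its arguments: {"type":"object","properties":{"increments":{"type":"array","items":{"type":"object","properties":{"rx":{"type":"number"},"ry":{"type":"number"},"rz":{"type":"number"},"x":{"type":"number"},"y":{"type":"number"},"z":{"type":"number"},"hand":{"type":"number"}}}},"force":{"type":"number"}},"required":["increments"]}

```bash
ls; mkdir -p pics; python3 - <<'E'
from rig import *
import cv2
for n in ("top","side"):
    im=capture(n); cv2.imwrite(f"pics/{n}0.png",im[:,:,::-1])
    c=get_calibration(n); print(n,c)
print(sense())
E
```

```text
pics
top {'camera_matrix': array([[370.73266531,   0.        , 252.90993099],
       [  0.        , 370.73266531, 187.7625502 ],
       [  0.        ,   0.        ,   1.        ]]), 'D': array([-0.10861684,  0.        ,  0.        ,  0.        ,  0.        ]), 'R': array([[ 0.01798379, -0.99980962, -0.00757   ],
       [-0.99954163, -0.01779352, -0.02449316],
       [ 0.0243538 ,  0.00800701, -0.99967134]]), 't': array([  11.8104853 ,  527.33523656, 1129.27340507])}
side {'camera_matrix': array([[382.04761101,   0.        , 258.17132505],
       [  0.        , 382.04761101, 194.67599038],
       [  0.        ,   0.        ,   1.        ]]), 'D': array([-0.11589949,  0.        ,  0.        ,  0.        ,  0.        ]), 'R': array([[ 7.77969217e-01, -6.28301868e-01,  8.11946097e-04],
       [-3.13286064e-01, -3.89033249e-01, -8.66316901e-01],
       [ 5.44624401e-01,  6.73713510e-01, -4.99494111e-01]]), 't': array([-419.92882793,  224.78887265,  834.65073914])}
{'time_s': 0.1, 'joints': array([ 9.11576862e-01,  3.13406470e-01,  1.49834990e+00, -2.10431583e-05,
        1.33099238e+00, -2.23378970e-01]), 'dq': array([ 1.61787549e-03, -1.73713650e-03, -1.93757008e-03,  8.55207666e-04,
        5.43446762e-05, -1.05046098e-03]), 'tau': array([ 3.42105785e-03, -4.12911129e+01, -2.60138136e+01, -1.16195347e-04,
        3.09846218e-03,  1.09300660e-05]), 'eef_pos': array([221.48721457, 475.71157765, 204.49018285]), 'ee_rot': array([ 0.69021536,  0.15250173,  0.69055146, -0.15324707]), 'force': array([-1.13017855,  0.19587623,  0.74371061]), 'wrist_torque': array([-0.01816785, -0.02613232,  0.04923845]), 'grip_width': 1.000645249841524}
```

View pics/top0.png

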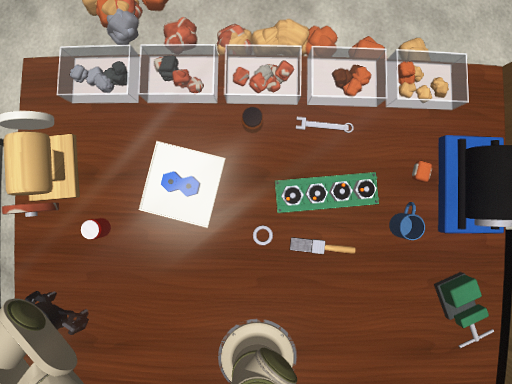

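View pics/side0.png

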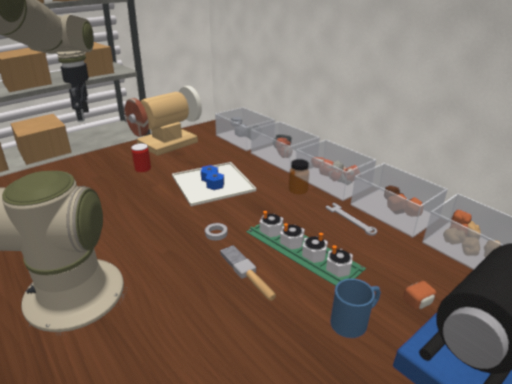

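The top view shows the tray at about (182,184), with the blue blocks at (173,181) and (189,186). The rack is centred near (327,192), with cartridges near (292,195), (317,193), (342,190) and (366,188). Next I'll measure positions.

```bash
cat > h.py <<'E'
from rig import *
import cv2, numpy as np
def ray(n,uv):
    c=get_calibration(n); p=cv2.undistortPoints(np.array(uv,float).reshape(-1,1,2),c['camera_matrix'],c['D']).reshape(-1,2)
    d=np.c_[p,np.ones(len(p))]@c['R']; o=-c['R'].T@c['t']; return o,d
def plane(n,uv,z):
    o,d=ray(n,uv); return o+d*((z-o[2])/d[:,2])[:,None]
def proj(n,X):
    c=get_calibration(n); return cv2.projectPoints(np.array(X,float).reshape(-1,1,3),cv2.Rodrigues(c['R'])[0],c['t'],c['camera_matrix'],c['D'])[0].reshape(-1,2)
def tri(ua,ub):
    oa,da=ray('top',ua);ob,db=ray('side',ub);out=[]
    for a,b in zip(da,db):
        s=np.linalg.lstsq(np.c_[a,-b],ob-oa,rcond=None)[0]; P=oa+a*s[0];Q=ob+b*s[1]; out.append(np.r_[(P+Q)/2,np.linalg.norm(P-Q)])
    return np.array(out)
def mask(im,lo,hi):
    return cv2.inRange(cv2.cvtColor(im,cv2.COLOR_RGB2HSV),lo,hi)
def blobs(m,amin=5):
    n,l,s,c=cv2.connectedComponentsWithStats(m); return [(s[i,4],*c[i].round(2)) for i in range(1,n) if s[i,4]>=amin]
E
python3 - <<'E'
import cv2
for n,x0,y0,x1,y1 in (("top",270,165,385,220),("side",235,200,375,285),("top",130,135,235,235),("side",165,155,265,210)):
    im=cv2.imread(f"pics/{n}0.png")[y0:y1,x0:x1]
    k=min(800//(x1-x0),600//(y1-y0)); cv2.imwrite(f"pics/c_{n}_{x0}.png",cv2.resize(im,None,fx=k,fy=k,interpolation=cv2.INTER_NEAREST)); print(n,x0,k)
E
```

```text
top 270 6
side 235 5
top 130 6
side 165 8
```

View pics/c_top_270.png

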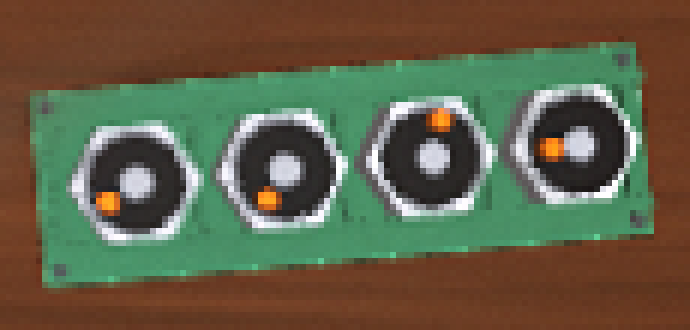

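View pics/c_side_235.png

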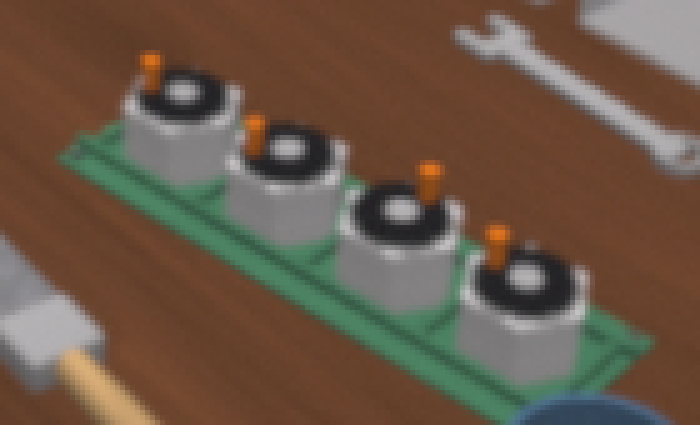

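View pics/c_top_130.png

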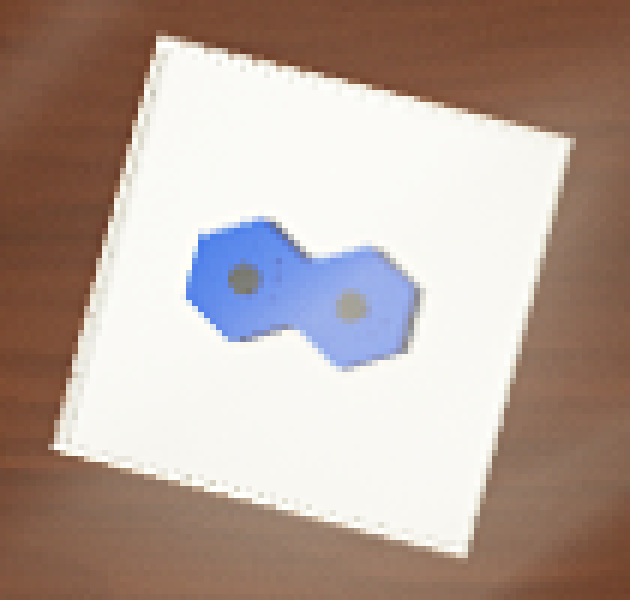

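The rack close-up shows four white hexes with black discs, grey hubs and orange pins. The pins lie at about (288,199), (314,198), (343,185) and (362,190) in full-picture pixels. The tray close-up shows two blue hexes with dark centre dots near (171,182) and (188,186).

```bash
cat > m.py <<'E'
from h import *
def measure(imt,ims=None,verb=True):
    w=mask(imt,(8,150,180),(22,255,255)); 
    cr=np.zeros_like(w); cr[170:215,270:385]=1
    pins=sorted([b for b in blobs(w*cr,3)],key=lambda b:b[1])
    return pins
if __name__=="__main__":
    t=cv2.imread("pics/top0.png")[:,:,::-1].copy(); s=cv2.imread("pics/side0.png")[:,:,::-1].copy()
    # rack corners
    g=mask(t,(60,80,60),(85,255,255)); cs,_=cv2.findContours(g,cv2.RETR_EXTERNAL,cv2.CHAIN_APPROX_NONE); c=max(cs,key=cv2.contourArea)
    r=cv2.boxPoints(cv2.minAreaRect(c)); P=plane('top',r,7); print('rack',P.round(1),[np.linalg.norm(P[i]-P[i-1]).round(1) for i in range(4)],P.mean(0))
    # tray
    wt=mask(t,(0,0,200),(180,70,255)); wt[:130]=0; wt[240:]=0; wt[:,:130]=0; wt[:,235:]=0
    cs,_=cv2.findContours(wt,cv2.RETR_EXTERNAL,cv2.CHAIN_APPROX_NONE); c=max(cs,key=cv2.contourArea)
    r=cv2.boxPoints(cv2.minAreaRect(c)); P=plane('top',r,10); print('tray',P.round(1),[np.linalg.norm(P[i]-P[i-1]).round(1) for i in range(4)],P.mean(0))
    # blue
    b=mask(t,(100,80,80),(130,255,255)); b[:150]=0;b[215:]=0;b[:,:150]=0;b[:,215:]=0
    cs,_=cv2.findContours(b,cv2.RETR_EXTERNAL,cv2.CHAIN_APPROX_NONE); c=max(cs,key=cv2.contourArea)
    P=plane('top',c.reshape(-1,2),40)[:,:2].astype(np.float32); rr=cv2.minAreaRect(P); print('blue rect (expect 112x64.7)',rr)
    m=cv2.moments(c); print('blue centroid',plane('top',[[m['m10']/m['m00'],m['m01']/m['m00']]],40))
    # dark dots
    v=cv2.cvtColor(t,cv2.COLOR_RGB2HSV)[:,:,2]; dd=((v<120)*255).astype(np.uint8); dd[:170]=0;dd[198:]=0;dd[:,:163]=0;dd[:,197:]=0
    bl=blobs(dd,4); print(bl); print(plane('top',[x[1:] for x in bl],40).round(1))
    # discs
    v=((v<75)*255).astype(np.uint8); v[:170]=0;v[215:]=0;v[:,:275]=0;v[:,385:]=0
    cs,_=cv2.findContours(v,cv2.RETR_EXTERNAL,cv2.CHAIN_APPROX_NONE)
    for c in cs:
        if cv2.contourArea(c)>40:
            (x,y),rad=cv2.minEnclosingCircle(c); e=cv2.fitEllipse(c); print('disc',plane('top',[[x,y],e[0]],44).round(1)[:,:2].tolist(),rad,e[1])
    # hub: low-saturation bright blob inside ring
    hs=cv2.cvtColor(t,cv2.COLOR_RGB2HSV); hub=cv2.inRange(hs,(0,0,120),(180,60,255))
    hub[:170]=0;hub[215:]=0;hub[:,:275]=0;hub[:,385:]=0
    hb=[x for x in blobs(hub,5)]; print('hub',hb)
    pt=measure(t); print('pins',pt, plane('top',[p[1:] for p in pt],62).round(1).tolist())
    o=mask(s,(8,170,120),(22,255,255)); o[:200]=0;o[290:]=0;o[:,:250]=0;o[:,350:]=0
    ps=sorted(blobs(o,3),key=lambda b:b[1]); print(ps)
    if len(pt)==len(ps)==4: print(tri([p[1:] for p in pt],[p[1:] for p in ps]).round(1))
E
python3 m.py
```

```text
rack [[ 551.2  -44.1    7. ]
 [ 583.8 -358.2    7. ]
 [ 485.1 -367.7    7. ]
 [ 453.6  -54.1    7. ]] [np.float64(98.1), np.float64(315.7), np.float64(99.2), np.float64(315.2)] [ 518.44570655 -206.03086875    7.        ]
tray [[451.7 374.4  10. ]
 [669.1 325.1  10. ]
 [618.3 108.8  10. ]
 [403.4 158.1  10. ]] [np.float64(221.6), np.float64(222.9), np.float64(222.2), np.float64(220.5)] [535.63353407 241.6089519   10.        ]
blue rect (expect 112x64.7) ((535.31640625, 241.68902587890625), (110.83582305908203, 60.27826690673828), 77.19149780273438)
blue centroid [[535.86679643 241.93718771  40.        ]]
[]Traceback (most recent call last):
  File "m.py", line 23, in <module>
    bl=blobs(dd,4); print(bl); print(plane('top',[x[1:] for x in bl],40).round(1))
                                     ~~~~~^^^^^^^^^^^^^^^^^^^^^^^^^^^^^^
  File "h.py", line 7, in plane
    o,d=ray(n,uv); return o+d*((z-o[2])/d[:,2])[:,None]
        ~~~^^^^^^
  File "h.py", line 4, in ray
    c=get_calibration(n); p=cv2.undistortPoints(np.array(uv,float).reshape(-1,1,2),c['camera_matrix'],c['D']).reshape(-1,2)
                            ~~~~~~~~~~~~~~~~~~~^^^^^^^^^^^^^^^^^^^^^^^^^^^^^^^^^^^^^^^^^^^^^^^^^^^^^^^^^^^^^^
cv2.error: OpenCV(4.12.0) /io/opencv/modules/calib3d/src/undistort.dispatch.cpp:347: error: (-215:Assertion failed) CV_IS_MAT(_src) && CV_IS_MAT(_dst) && (_src->rows == 1 || _src->cols == 1) && (_dst->rows == 1 || _dst->cols == 1) && _src->cols + _src->rows - 1 == _dst->rows + _dst->cols - 1 && (CV_MAT_TYPE(_src->type) == CV_32FC2 || CV_MAT_TYPE(_src->type) == CV_64FC2) && (CV_MAT_TYPE(_dst->type) == CV_32FC2 || CV_MAT_TYPE(_dst->type) == CV_64FC2) in function 'cvUndistortPointsInternal'
```

```bash
sed -i 's/^    bl=blobs(dd,4).*$//' m.py; python3 m.py | sed -n '/disc/,$p'; grep -c . m.py
```

```text
disc [[506.2, -96.4], [506.8, -97.0]] 7.7106614112854 (13.494878768920898, 14.18706226348877)
disc [[514.0, -169.5], [514.2, -169.6]] 8.062357902526855 (13.80528450012207, 14.357711791992188)
disc [[521.5, -242.2], [520.2, -242.0]] 7.953640460968018 (13.629254341125488, 15.49587345123291)
disc [[529.4, -316.2], [529.6, -316.3]] 7.986390113830566 (14.182683944702148, 14.384798049926758)
hub [(np.int32(116), np.float64(364.64), np.float64(188.43)), (np.int32(112), np.float64(341.09), np.float64(190.62)), (np.int32(116), np.float64(316.06), np.float64(192.45)), (np.int32(130), np.float64(291.56), np.float64(194.98)), (np.int32(24), np.float64(366.08), np.float64(188.5)), (np.int32(24), np.float64(341.88), np.float64(190.67)), (np.int32(24), np.float64(316.92), np.float64(192.92)), (np.int32(26), np.float64(292.5), np.float64(195.0))]
pins [(np.int32(11), np.float64(287.64), np.float64(198.09)), (np.int32(8), np.float64(314.12), np.float64(197.88)), (np.int32(8), np.float64(343.0), np.float64(184.5)), (np.int32(10), np.float64(361.8), np.float64(189.0))] [[497.4, -80.9, 62.0], [499.3, -158.3, 62.0], [539.9, -242.8, 62.0], [527.7, -298.8, 62.0]]
[(np.int32(23), np.float64(264.91), np.float64(212.48)), (np.int32(22), np.float64(285.59), np.float64(225.5)), (np.int32(34), np.float64(320.53), np.float64(234.97)), (np.int32(31), np.float64(333.97), np.float64(247.87))]
[[ 4.974e+02 -8.100e+01  6.110e+01  0.000e+00]
 [ 4.999e+02 -1.591e+02  5.960e+01  1.400e+00]
 [ 5.401e+02 -2.435e+02  5.910e+01  1.000e-01]
 [ 5.274e+02 -2.993e+02  5.910e+01  1.100e+00]]
36
```

```bash
cat >> h.py <<'E'
from scipy.spatial.transform import Rotation as Rt
def toolyaw(s):
    w,x,y,z=s['ee_rot']; M=Rt.from_quat([x,y,z,w]).as_matrix(); return np.degrees(np.arctan2(M[1,1],M[0,1])),M
E
python3 - <<'E'
from h import *
s=sense(); th,M=toolyaw(s); print(th,M.round(3)); print(np.degrees(s['joints']).round(1))
E
```

```text
65.0284738451005 [[-0.001  0.422  0.907]
 [-0.001  0.907 -0.422]
 [-1.    -0.001 -0.   ]]
[ 52.2  18.   85.8  -0.   76.3 -12.8]
```

```bash
cat > plan.py <<'E'
from h import *
def rows(p0,th0,p1,th1,n):
    p=np.array(p0,float);th=th0;out=[]
    for i in range(n):
        d=np.array(p0)+(np.array(p1)-np.array(p0))*(i+1)/n-p; a=np.radians(th); r=-np.radians((th1-th0)/n)
        X=np.array([-d[2],d[0]*np.cos(a)+d[1]*np.sin(a),d[0]*np.sin(a)-d[1]*np.cos(a)]).round(1); r=round(r,4)
        p=p+np.array([X[1]*np.cos(a)+X[2]*np.sin(a),X[1]*np.sin(a)-X[2]*np.cos(a),-X[0]]); th-=np.degrees(r)
        out.append(dict(x=float(X[0]),y=float(X[1]),z=float(X[2]),rx=float(r)))
    return out,p,th
def go(*wps,cur=None):
    """wps: (x,y,z,theta,n)"""
    if cur is None:
        s=sense(); p=s['eef_pos']; th=toolyaw(s)[0]
    else: p,th=cur
    for w in wps:
        o,p,th=rows(p,th,w[:3],w[3],w[4]); print(*[str(k).replace("'",'"')+',' for k in o],sep='\n'); print('->',p.round(1),round(th,2))
    return p,th
E
python3 -c "
from plan import *
go((360,200,200,49,5),(497.4,-81,90,32,6))"
```

```text
{"x": 0.9, "y": -38.3, "z": 48.4, "rx": 0.0559},
{"x": 0.9, "y": -35.5, "z": 50.4, "rx": 0.0559},
{"x": 0.9, "y": -32.7, "z": 52.4, "rx": 0.0559},
{"x": 0.9, "y": -29.7, "z": 54.1, "rx": 0.0559},
{"x": 0.9, "y": -26.6, "z": 55.7, "rx": 0.0559},
-> [360. 200. 200.] 49.01
{"x": 18.3, "y": -20.3, "z": 48.0, "rx": 0.0495},
{"x": 18.4, "y": -18.0, "z": 49.0, "rx": 0.0495},
{"x": 18.3, "y": -15.4, "z": 49.7, "rx": 0.0495},
{"x": 18.3, "y": -13.0, "z": 50.5, "rx": 0.0495},
{"x": 18.4, "y": -10.5, "z": 51.1, "rx": 0.0495},
{"x": 18.3, "y": -8.0, "z": 51.5, "rx": 0.0495},
-> [497.4 -81.   90. ] 32.0
```

Emit:
jog_arm([
  {"x":0.9,"y":-38.3,"z":48.4,"rx":0.056,"hand":20},
  {"x":0.9,"y":-35.5,"z":50.4,"rx":0.056,"hand":20},
  {"x":0.9,"y":-32.7,"z":52.4,"rx":0.056,"hand":20},
  {"x":0.9,"y":-29.7,"z":54.1,"rx":0.056,"hand":20},
  {"x":0.9,"y":-26.6,"z":55.7,"rx":0.056,"hand":20},
])

```text
schema error: expected keys rx, ry, rz, x, y, z, hand
```

```bash
python3 -c "
from plan import *
s=sense();print(s['eef_pos'],toolyaw(s)[0],s['grip_width'],s['force'],np.degrees(s['joints']).round(1))
go((497.4,-81,90,32,6),cur=None)"
```

```text
[221.48721457 475.71157765 204.49018285] 65.0284738451005 1.000645249841524 [-1.13017855  0.19587623  0.74371061] [ 52.2  18.   85.8  -0.   76.3 -12.8]
{"x": 19.1, "y": -64.7, "z": 80.9, "rx": 0.0961},
{"x": 19.1, "y": -56.6, "z": 86.6, "rx": 0.0961},
{"x": 19.0, "y": -48.1, "z": 91.8, "rx": 0.0961},
{"x": 19.1, "y": -39.0, "z": 95.9, "rx": 0.0961},
{"x": 19.1, "y": -29.7, "z": 99.2, "rx": 0.0961},
{"x": 19.1, "y": -20.0, "z": 101.6, "rx": 0.0961},
-> [497.4 -81.   90. ] 31.99
```

All keys are needed in every row, so I'll include them.

Emit:
jog_arm([
  {"x":0.9,"y":-38.3,"z":48.4,"rx":0.056,"ry":0,"rz":0,"hand":20},
  {"x":0.9,"y":-35.5,"z":50.4,"rx":0.056,"ry":0,"rz":0,"hand":20},
  {"x":0.9,"y":-32.7,"z":52.4,"rx":0.056,"ry":0,"rz":0,"hand":20},
  {"x":0.9,"y":-29.7,"z":54.1,"rx":0.056,"ry":0,"rz":0,"hand":20},
  {"x":0.9,"y":-26.6,"z":55.7,"rx":0.056,"ry":0,"rz":0,"hand":20},
])

```text
time_s: 0.72
eef_pos: [360.5, 198.3, 200.5]
ee_rot: [0.662, 0.248, 0.662, -0.248]
force: [1.1, 1.0, -0.2]
grip_width: 0.234
```

```bash
sed -i 's/str(k).replace/str(dict(**k,ry=0,rz=0,hand=H)).replace/; s/^def go/H=20\ndef go/' plan.py; python3 -c "
from plan import *
s=sense();print(s['time_s'],s['eef_pos'],toolyaw(s)[0],s['grip_width'],s['force'],np.degrees(s['joints']).round(1))
go((497.4,-81,90,32,5),cur=None)"
```

```text
0.725 [360.49338383 198.3154812  200.45045823] 48.8945821022592 0.23426369333516575 [ 1.11169367  0.97885039 -0.19724235] [ 12.4   3.6 104.   -0.   72.4 -36.5]
{"x": 22.1, "y": -24.1, "z": 57.4, "rx": 0.059, "ry": 0, "rz": 0, "hand": 20},
{"x": 22.1, "y": -20.7, "z": 58.6, "rx": 0.059, "ry": 0, "rz": 0, "hand": 20},
{"x": 22.1, "y": -17.1, "z": 59.8, "rx": 0.059, "ry": 0, "rz": 0, "hand": 20},
{"x": 22.1, "y": -13.6, "z": 60.7, "rx": 0.059, "ry": 0, "rz": 0, "hand": 20},
{"x": 22.1, "y": -10.1, "z": 61.4, "rx": 0.059, "ry": 0, "rz": 0, "hand": 20},
-> [497.3 -81.   90. ] 31.99
```

Emit:
jog_arm([
  {"x":18.3,"y":-20.3,"z":48.0,"rx":0.05,"ry":0,"rz":0,"hand":20},
  {"x":18.4,"y":-18.0,"z":49.0,"rx":0.05,"ry":0,"rz":0,"hand":20},
  {"x":18.3,"y":-15.4,"z":49.7,"rx":0.05,"ry":0,"rz":0,"hand":20},
  {"x":18.3,"y":-13.0,"z":50.5,"rx":0.05,"ry":0,"rz":0,"hand":20},
  {"x":18.4,"y":-10.5,"z":51.1,"rx":0.05,"ry":0,"rz":0,"hand":20},
])

```text
time_s: 1.35
eef_pos: [474.7, -35.8, 108.1]
ee_rot: [0.626, 0.329, 0.626, -0.329]
force: [1.1, 0.0, 0.3]
grip_width: 0.238
```

Emit:
jog_arm([
  {"x":18.3,"y":-8.0,"z":51.5,"rx":0.05,"ry":0,"rz":0,"hand":20},
  {"x":0,"y":0,"z":0,"rx":0,"ry":0,"rz":0,"hand":20},
])

```text
time_s: 1.6
eef_pos: [497.0, -83.4, 88.7]
ee_rot: [0.616, 0.345, 0.618, -0.345]
force: [0.0, 1.1, -0.4]
grip_width: 0.234
```

```bash
python3 -c "
from plan import *
s=sense();print(s['time_s'],s['eef_pos'],toolyaw(s)[0],s['grip_width'],s['force'],np.degrees(s['joints']).round(1))
for n in ('top','side'): cv2.imwrite(f'pics/{n}1.png',capture(n)[:,:,::-1])
im=cv2.imread('pics/side1.png')[150:290,200:380];cv2.imwrite('pics/s1.png',cv2.resize(im,None,fx=4,fy=4))
"
```

```text
1.6 [497.01414405 -83.42286062  88.73433103] 31.57016303148028 0.23419319232916863 [ 0.02433201  1.10212225 -0.44249682] [-22.9  22.6  98.   -0.   59.5 -54.4]
```

View pics/s1.png

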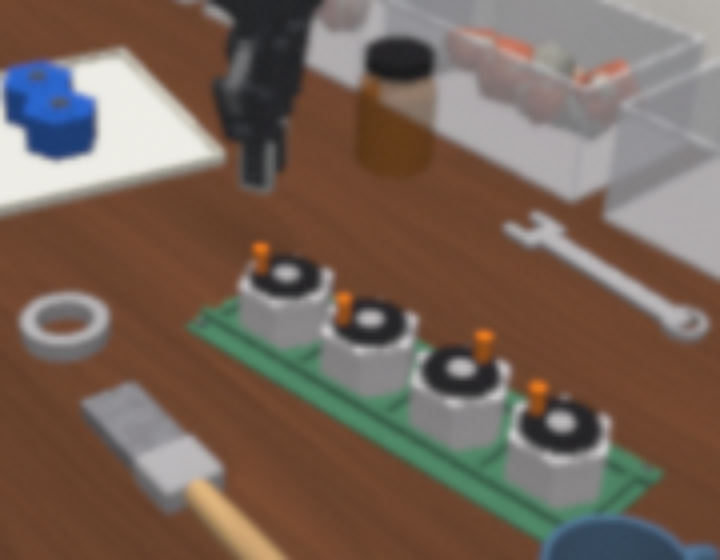

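Side view: the fingers hang at about (264,196), directly above pin A at about (265,212), as expected. I'll descend around the pin.

Emit:
jog_arm([
  {"x":15,"y":1.6,"z":-1.8,"rx":0,"ry":0,"rz":0,"hand":20},
  {"x":23,"y":0,"z":0,"rx":0,"ry":0,"rz":0,"hand":20},
])

```text
time_s: 1.95
eef_pos: [497.5, -77.5, 52.1]
ee_rot: [0.619, 0.343, 0.618, -0.343]
force: [0.2, 0.1, -1.0]
grip_width: 0.233
```

Emit:
jog_arm([
  {"x":0,"y":3.2,"z":0.3,"rx":0.18,"ry":0,"rz":0,"hand":20},
  {"x":0,"y":3.2,"z":0.3,"rx":0.18,"ry":0,"rz":0,"hand":20},
])

```text
time_s: 2.2
eef_pos: [502.9, -75.0, 51.8]
ee_rot: [0.545, 0.45, 0.546, -0.45]
force: [0.0, -0.5, 0.0]
grip_width: 0.233
```

Emit:
jog_arm([
  {"x":0,"y":3.2,"z":0.3,"rx":0.18,"ry":0,"rz":0,"hand":20},
  {"x":0,"y":3.2,"z":0.3,"rx":0.18,"ry":0,"rz":0,"hand":20},
])

```text
time_s: 2.45
eef_pos: [509.5, -74.9, 52.0]
ee_rot: [-0.456, -0.54, -0.456, 0.54]
force: [0.4, -0.1, -0.1]
grip_width: 0.235
```

Emit:
jog_arm([
  {"x":0,"y":3.2,"z":0.3,"rx":0.18,"ry":0,"rz":0,"hand":20},
])

```text
time_s: 2.58
eef_pos: [512.6, -75.8, 52.0]
ee_rot: [-0.405, -0.579, -0.406, 0.579]
force: [-0.3, 0.9, -0.2]
grip_width: 0.233
```

```bash
cat > look.py <<'E'
from plan import *
import sys
k=sys.argv[1]
s=sense();print(s['time_s'],s['eef_pos'].round(1),toolyaw(s)[0].round(1),s['grip_width'].round(3),s['force'].round(2))
im=capture('side');cv2.imwrite(f'pics/side{k}.png',im[:,:,::-1])
b=[int(v) for v in sys.argv[2:6]] or [200,150,380,290]
c=im[b[1]:b[3],b[0]:b[2],::-1];f=min(800/(b[2]-b[0]),600/(b[3]-b[1]));cv2.imwrite(f'pics/s{k}.png',cv2.resize(c,None,fx=f,fy=f)); print('scale',f)
print(sense()['force'].round(2))
E
python3 look.py 2 240 180 320 240
```

```text
Traceback (most recent call last):
  File "look.py", line 4, in <module>
    s=sense();print(s['time_s'],s['eef_pos'].round(1),toolyaw(s)[0].round(1),s['grip_width'].round(3),s['force'].round(2))
                                                                             ^^^^^^^^^^^^^^^^^^^^^
AttributeError: 'float' object has no attribute 'round'
```

```bash
sed -i "s/s\['grip_width'\].round(3)/round(s['grip_width'],3)/" look.py; python3 look.py 2 240 180 320 240
```

```text
2.575 [512.6 -75.8  52. ] -20.0 0.233 [-0.33  0.94 -0.16]
scale 10.0
[-0.38  0.01 -0.45]
```

View pics/s2.png

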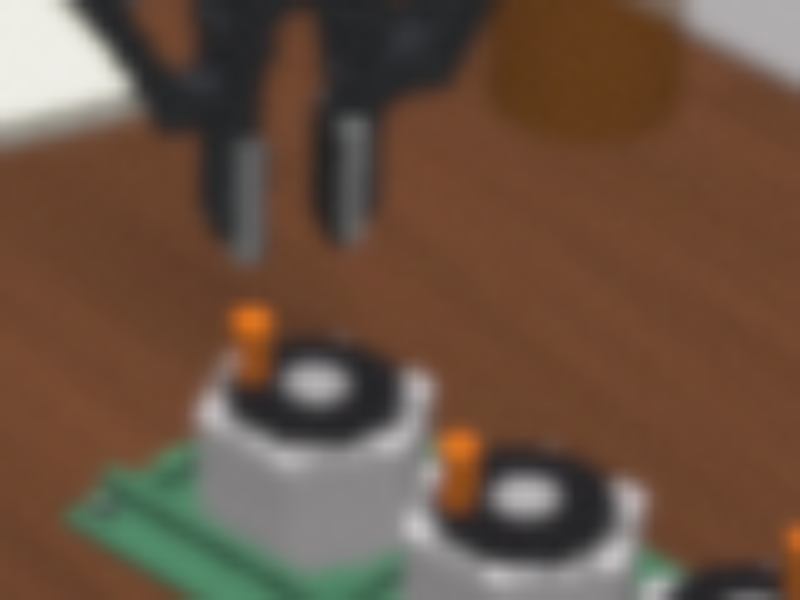

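```bash
python3 -c "
from h import *
print(proj('side',[[512.6,-75.8,52],[512.6,-75.8,62],[497.4,-81,62],[497.4,-81,44],[506.6,-95.7,44],[506.6,-95.7,40]]).round(1))
print(proj('top',[[512.6,-75.8,52],[512.6,-75.8,62],[497.4,-81,62],[506.6,-95.7,44]]).round(1))
s=sense(); print(s['eef_pos'],s['time_s'])
im=capture('top');cv2.imwrite('pics/top2.png',im[:,:,::-1]);c=im[160:230,250:350,::-1];cv2.imwrite('pics/t2.png',cv2.resize(c,None,fx=8,fy=8))
"
```

```text
[[267.9 212.6]
 [268.  209.5]
 [264.9 212.2]
 [264.8 217.8]
 [271.  219. ]
 [271.  220.2]]
[[285.7 192.9]
 [286.  192.8]
 [287.7 198.1]
 [292.2 195.1]]
[512.88682729 -76.00091036  52.09761458] 2.625
```

View pics/t2.png

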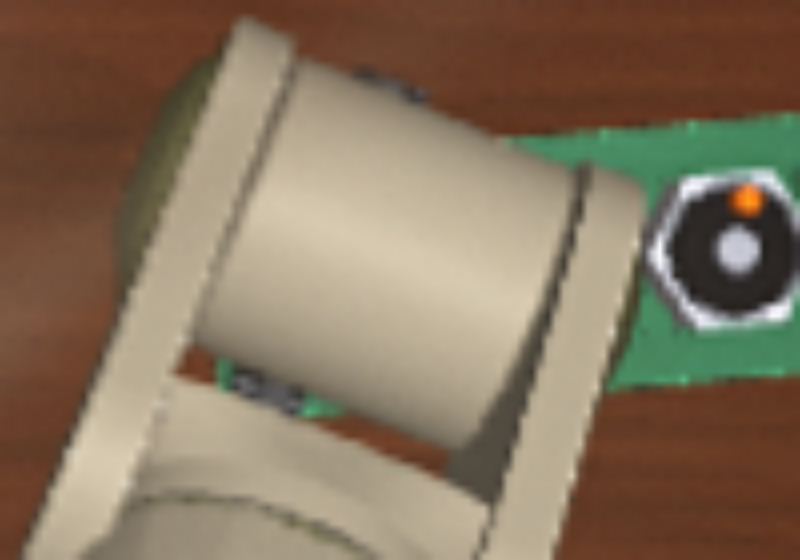

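```bash
python3 -c "
from h import *
print(proj('side',[[221.5,475.7,204.5],[221.5,475.7,217.5],[221.5,475.7,230]]).round(1))
print(proj('top',[[221.5,475.7,204.5],[221.5,475.7,217.5],[221.5,475.7,230]]).round(1))
c=cv2.imread('pics/side0.png')[20:140,20:140];cv2.imwrite('pics/s0g.png',cv2.resize(c,None,fx=5,fy=5,interpolation=cv2.INTER_NEAREST))
c=cv2.imread('pics/side1.png')[140:230,210:330];cv2.imwrite('pics/s1g.png',cv2.resize(c,None,fx=6,fy=6,interpolation=cv2.INTER_NEAREST))
c=cv2.imread('pics/top0.png')[270:384,0:110];cv2.imwrite('pics/t0g.png',cv2.resize(c,None,fx=5,fy=5,interpolation=cv2.INTER_NEAREST))
"
```

```text
[[ 85.4 129.3]
 [ 84.6 125.4]
 [ 83.8 121.6]]
[[ 76.6 299.5]
 [ 74.3 300.9]
 [ 72.  302.2]]
```

View pics/s0g.png

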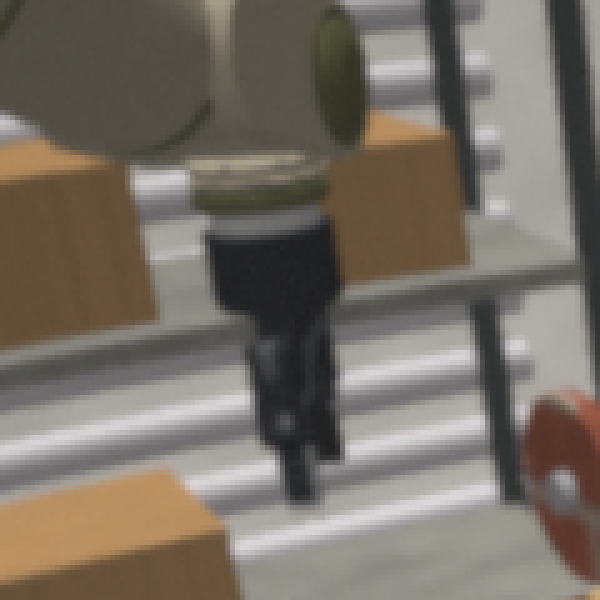

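View pics/t0g.png

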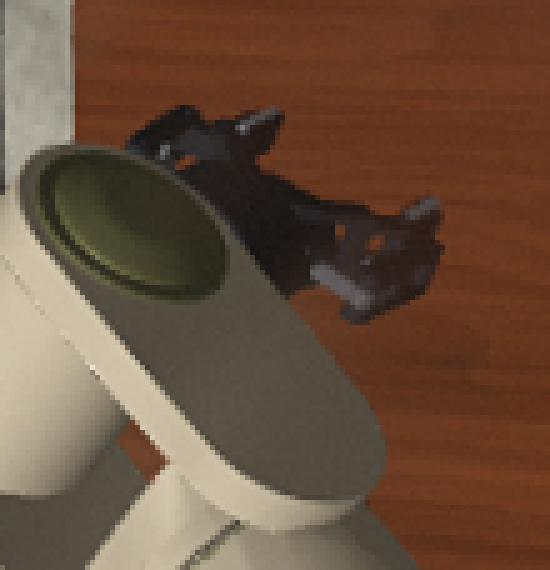

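View pics/s1g.png

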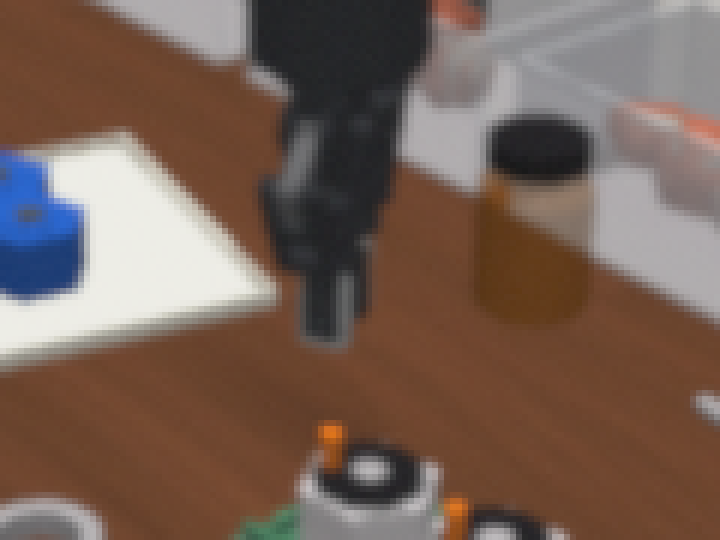

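```bash
python3 -c "
from h import *
print(tri([[86,311],[87,310],[84,317],[54,293]],[[80,120],[80,120],[80,120],[85,112]]).round(1))
c=cv2.imread('pics/side2.png')[100:230,220:320];cv2.imwrite('pics/s2g.png',cv2.resize(c,None,fx=4.6,fy=4.6))
"
```

```text
[[204.1 430.4 250.    6.6]
 [205.1 428.6 249.7   9.8]
 [197.2 430.  254.1   8.2]
 [243.9 517.8 245.4   6. ]]
```

View pics/s2g.png

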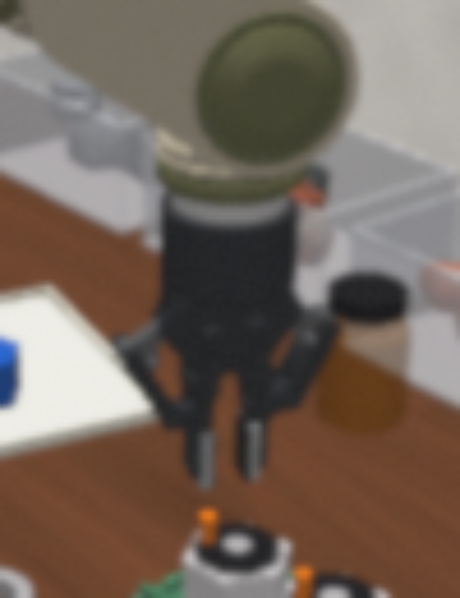

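Side view: the fingertips end near (265,206) and (274,204), clearly above pin A, whose top is at (265,211). The pin has not turned. The real tips therefore sit about 22 mm above the reported TCP at this opening. I'll return over the pin and go lower in stages.

```bash
python3 -c "
from plan import *
go((497.0,-80.8,44,32,5))"
```

```text
{"x": 1.6, "y": -2.6, "z": 2.0, "rx": -0.1806, "ry": 0, "rz": 0, "hand": 20},
{"x": 1.6, "y": -3.0, "z": 1.4, "rx": -0.1806, "ry": 0, "rz": 0, "hand": 20},
{"x": 1.6, "y": -3.1, "z": 0.9, "rx": -0.1806, "ry": 0, "rz": 0, "hand": 20},
{"x": 1.7, "y": -3.3, "z": 0.3, "rx": -0.1806, "ry": 0, "rz": 0, "hand": 20},
{"x": 1.6, "y": -3.2, "z": -0.2, "rx": -0.1806, "ry": 0, "rz": 0, "hand": 20},
-> [497.1 -80.8  44. ] 31.99
```

Emit:
jog_arm([
  {"x":1.6,"y":-2.6,"z":2.0,"rx":-0.18,"ry":0,"rz":0,"hand":20},
  {"x":1.6,"y":-3.0,"z":1.4,"rx":-0.18,"ry":0,"rz":0,"hand":20},
  {"x":1.6,"y":-3.1,"z":0.9,"rx":-0.18,"ry":0,"rz":0,"hand":20},
  {"x":1.7,"y":-3.3,"z":0.3,"rx":-0.18,"ry":0,"rz":0,"hand":20},
  {"x":1.6,"y":-3.2,"z":-0.2,"rx":-0.18,"ry":0,"rz":0,"hand":20},
])

```text
time_s: 3.3
eef_pos: [496.8, -81.1, 44.1]
ee_rot: [0.62, 0.34, 0.62, -0.34]
force: [0.3, -0.6, -0.4]
grip_width: 0.234
```

Emit:
jog_arm([
  {"x":0,"y":0,"z":0,"rx":0,"ry":0,"rz":0,"hand":20},
])

```text
time_s: 3.42
eef_pos: [496.8, -81.2, 44.1]
ee_rot: [0.618, 0.343, 0.618, -0.343]
force: [-0.3, 0.3, 0.1]
grip_width: 0.235
```

```bash
python3 look.py 3 240 180 320 240
```

```text
3.425 [496.8 -81.2  44.1] 31.9 0.235 [-0.28  0.29  0.14]
scale 10.0
[-0.52  0.67  0.29]
```

View pics/s3.png

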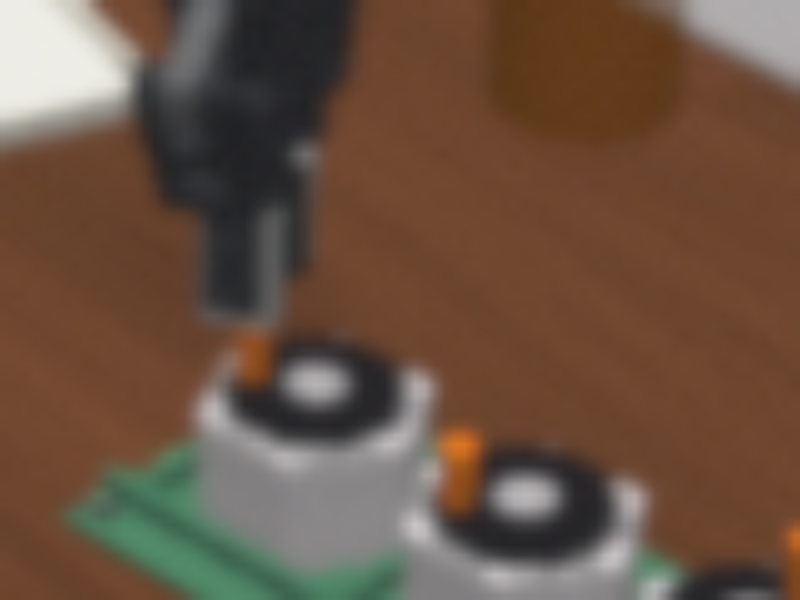

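```bash
python3 -c "
from h import *
for p in ([488.3,-86.5],[476,-94]): print(proj('side',[[*p,z] for z in (44,54,64,74)]).round(1).tolist())"
```

```text
[[263.5, 219.9], [263.6, 216.7], [263.6, 213.6], [263.6, 210.4]]
[[261.8, 222.7], [261.8, 219.6], [261.8, 216.4], [261.8, 213.2]]
```

Emit:
jog_arm([
  {"x":14,"y":0,"z":0,"rx":0,"ry":0,"rz":0,"hand":20},
  {"x":0,"y":0,"z":0,"rx":0,"ry":0,"rz":0,"hand":20},
])

```text
time_s: 3.72
eef_pos: [496.5, -81.4, 29.0]
ee_rot: [0.617, 0.344, 0.619, -0.344]
force: [0.5, -0.5, 0.3]
grip_width: 0.233
```

```bash
python3 look.py 4 240 180 320 240
```

```text
3.725 [496.5 -81.4  29. ] 31.8 0.233 [ 0.54 -0.46  0.31]
scale 10.0
[-0.07 -0.78  0.55]
```

View pics/s4.png

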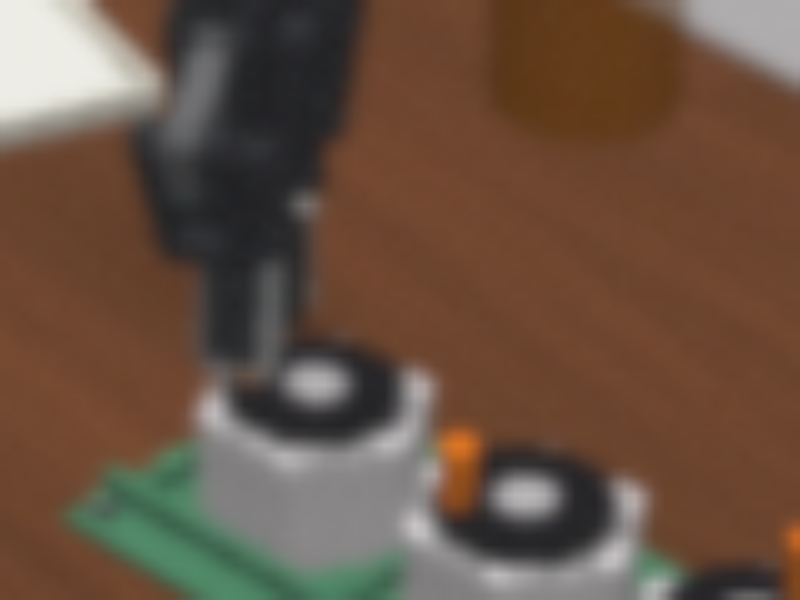

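The near finger tip is now at about (264,217), beside the pin base at about z=53, and no force shows. The pin is straddled. I'll go 3 mm lower and turn it clockwise.

Emit:
jog_arm([
  {"x":3,"y":0,"z":0,"rx":0,"ry":0,"rz":0,"hand":20},
  {"x":0,"y":3.2,"z":0.3,"rx":0.18,"ry":0,"rz":0,"hand":20},
  {"x":0,"y":3.2,"z":0.3,"rx":0.18,"ry":0,"rz":0,"hand":20},
])

```text
time_s: 4.15
eef_pos: [503.3, -79.5, 27.4]
ee_rot: [0.545, 0.451, 0.545, -0.451]
force: [-0.3, -0.5, 0.7]
grip_width: 0.235
```

Emit:
jog_arm([
  {"x":0,"y":3.2,"z":0.3,"rx":0.18,"ry":0,"rz":0,"hand":20},
  {"x":0,"y":3.2,"z":0.3,"rx":0.18,"ry":0,"rz":0,"hand":20},
])

```text
time_s: 4.4
eef_pos: [509.6, -79.4, 27.3]
ee_rot: [-0.455, -0.541, -0.456, 0.541]
force: [-0.7, 0.8, 0.2]
grip_width: 0.233
```

Emit:
jog_arm([
  {"x":0,"y":3.2,"z":0.3,"rx":0.18,"ry":0,"rz":0,"hand":20},
])

```text
time_s: 4.53
eef_pos: [512.8, -80.2, 27.3]
ee_rot: [-0.405, -0.58, -0.405, 0.58]
force: [-0.2, 0.7, 0.3]
grip_width: 0.236
```

Emit:
jog_arm([
  {"x":0,"y":3.2,"z":0.3,"rx":0.18,"ry":0,"rz":0,"hand":20},
])

```text
time_s: 4.65
eef_pos: [515.7, -81.6, 27.3]
ee_rot: [0.351, 0.614, 0.351, -0.614]
force: [-1.0, 0.3, -1.4]
grip_width: 0.236
```

```bash
python3 look.py 5 240 180 320 240
```

```text
4.65 [515.7 -81.6  27.3] -30.4 0.236 [-1.01  0.27 -1.39]
scale 10.0
[-0.38  0.57  0.89]
```

View pics/s5.png

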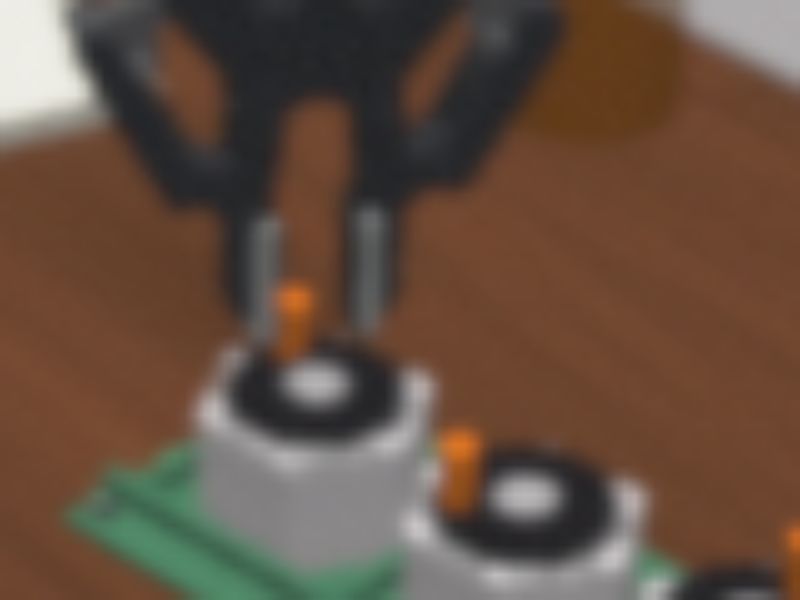

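Pin A has moved to (269,210), pushed by the left pad, with force at noise level. I'll continue the turn.

Emit:
jog_arm([
  {"x":0,"y":3.2,"z":0.3,"rx":0.18,"ry":0,"rz":0,"hand":20},
  {"x":0,"y":3.2,"z":0.3,"rx":0.18,"ry":0,"rz":0,"hand":20},
])

```text
time_s: 4.95
eef_pos: [520.5, -85.8, 27.4]
ee_rot: [-0.237, -0.666, -0.237, 0.666]
force: [-0.2, 0.6, 1.1]
grip_width: 0.231
```

Emit:
jog_arm([
  {"x":0,"y":3.2,"z":0.3,"rx":0.18,"ry":0,"rz":0,"hand":20},
])

```text
time_s: 5.08
eef_pos: [522.4, -88.6, 27.4]
ee_rot: [0.176, 0.685, 0.176, -0.685]
force: [-0.2, 0.0, 0.1]
grip_width: 0.234
```

Emit:
jog_arm([
  {"x":0,"y":3.2,"z":0.3,"rx":0.18,"ry":0,"rz":0,"hand":20},
  {"x":0,"y":3.2,"z":0.3,"rx":0.18,"ry":0,"rz":0,"hand":20},
])

```text
time_s: 5.32
eef_pos: [524.4, -94.6, 27.4]
ee_rot: [0.05, 0.705, 0.05, -0.705]
force: [0.2, 0.1, 0.1]
grip_width: 0.232
```

```bash
python3 look.py 6 240 180 360 270; python3 -c "
from h import *
s=sense();print(np.degrees(s['joints']).round(1),s['eef_pos'])"
```

```text
5.325 [524.4 -94.6  27.4] -81.8 0.232 [0.24 0.1  0.13]
scale 6.666666666666667
[ 0.32 -0.24  0.73]
[-22.9  30.8  95.9  -0.   53.2  59.4] [524.43603328 -94.9652485   27.38242564]
```

View pics/s6.png

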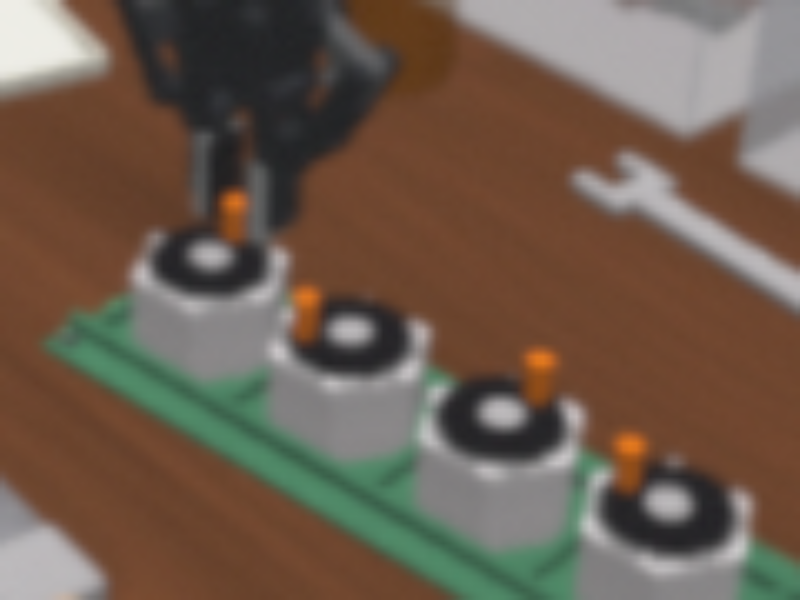

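```bash
python3 -c "
from h import *
im=cv2.imread('pics/side6.png')[:,:,::-1].copy()
o=mask(im,(8,170,120),(22,255,255)); o[:200]=0;o[290:]=0;o[:,:250]=0;o[:,350:]=0
C=np.array([[506.6,-95.7],[514.1,-169.3],[521.7,-242.9],[529.2,-316.5]])
for b,c in zip(sorted(blobs(o,3),key=lambda b:b[1]),C):
    P=plane('side',[b[1:]],58)[0]; d=P[:2]-c; print(b,P.round(1),np.hypot(*d).round(1),np.degrees(np.arctan2(d[1],d[0])).round(1))
"
```

```text
(np.int32(18), np.float64(274.5), np.float64(211.56)) [523.6 -90.1  58. ] 17.9 18.3
(np.int32(22), np.float64(285.68), np.float64(225.73)) [ 501.6 -158.7   58. ] 16.4 139.5
(np.int32(36), np.float64(320.53), np.float64(235.17)) [ 540.7 -243.1   58. ] 19.1 -0.5
(np.int32(33), np.float64(334.0), np.float64(247.88)) [ 528.1 -298.3   58. ] 18.3 93.5
```

Pin A now reads 18° (from 122°), so it turned about 100° with no drag. Next is cartridge B.

```bash
python3 -c "
from plan import *
go((524.4,-95,62,-83.6,1),(499.8,-158.5,60,-128,5),cur=((524.4,-95,27.2),-82.2))"
```

```text
{"x": -34.8, "y": 0.0, "z": -0.0, "rx": 0.0244, "ry": 0, "rz": 0, "hand": 20},
-> [524.4 -95.   62. ] -83.6
{"x": 0.4, "y": 12.1, "z": 6.3, "rx": 0.155, "ry": 0, "rz": 0, "hand": 20},
{"x": 0.4, "y": 12.9, "z": 4.4, "rx": 0.155, "ry": 0, "rz": 0, "hand": 20},
{"x": 0.4, "y": 13.4, "z": 2.3, "rx": 0.155, "ry": 0, "rz": 0, "hand": 20},
{"x": 0.4, "y": 13.6, "z": 0.2, "rx": 0.155, "ry": 0, "rz": 0, "hand": 20},
{"x": 0.4, "y": 13.5, "z": -1.9, "rx": 0.155, "ry": 0, "rz": 0, "hand": 20},
-> [ 499.8 -158.5   60. ] -128.0
```

Emit:
jog_arm([
  {"x":-36,"y":0,"z":0,"rx":0,"ry":0,"rz":0,"hand":20},
  {"x":0.4,"y":12.1,"z":6.3,"rx":0.16,"ry":0,"rz":0,"hand":20},
  {"x":0.4,"y":12.9,"z":4.4,"rx":0.16,"ry":0,"rz":0,"hand":20},
  {"x":0.4,"y":13.4,"z":2.3,"rx":0.16,"ry":0,"rz":0,"hand":20},
  {"x":0.4,"y":13.6,"z":0.2,"rx":0.16,"ry":0,"rz":0,"hand":20},
])

```text
time_s: 6.0
eef_pos: [505.9, -146.2, 61.8]
ee_rot: [-0.173, 0.686, -0.173, -0.686]
force: [-0.1, 0.8, 0.2]
grip_width: 0.232
```

Emit:
jog_arm([
  {"x":0.4,"y":13.5,"z":-1.9,"rx":0.16,"ry":0,"rz":0,"hand":20},
  {"x":0,"y":0,"z":0,"rx":0,"ry":0,"rz":0,"hand":20},
  {"x":0,"y":0,"z":0,"rx":0,"ry":0,"rz":0,"hand":20},
])

```text
time_s: 6.38
eef_pos: [501.4, -158.3, 61.4]
ee_rot: [0.226, -0.67, 0.225, 0.67]
force: [-0.4, -0.4, -0.5]
grip_width: 0.232
```

```bash
python3 look.py 7 240 180 360 270; python3 -c "
from plan import *
go((499.8,-158.5,27,-128,1))"
```

```text
6.375 [ 501.4 -158.3   61.4] -127.2 0.232 [-0.38 -0.41 -0.49]
scale 6.666666666666667
[-0.64 -0.58 -0.28]
{"x": 34.4, "y": 1.3, "z": 1.1, "rx": 0.0134, "ry": 0, "rz": 0, "hand": 20},
-> [ 499.8 -158.5   27. ] -128.0
```

View pics/s7.png

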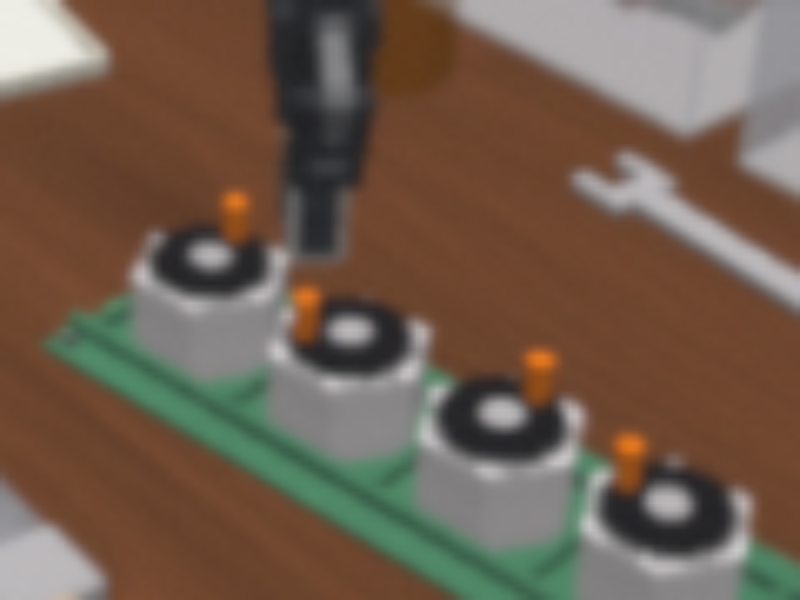

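Emit:
jog_arm([
  {"x":17,"y":1.0,"z":0.5,"rx":0.01,"ry":0,"rz":0,"hand":20},
  {"x":17,"y":0,"z":0,"rx":0,"ry":0,"rz":0,"hand":20},
  {"x":0,"y":3.2,"z":-0.3,"rx":-0.18,"ry":0,"rz":0,"hand":20},
])

```text
time_s: 6.8
eef_pos: [498.1, -160.9, 26.3]
ee_rot: [0.167, -0.686, 0.167, 0.688]
force: [-0.7, -1.5, 0.8]
grip_width: 0.23
```

Emit:
jog_arm([
  {"x":0,"y":3.2,"z":-0.3,"rx":-0.18,"ry":0,"rz":0,"hand":20},
  {"x":0,"y":3.2,"z":-0.3,"rx":-0.18,"ry":0,"rz":0,"hand":20},
])

```text
time_s: 7.05
eef_pos: [496.7, -166.9, 27.2]
ee_rot: [0.041, -0.706, 0.04, 0.706]
force: [1.4, 1.7, -1.5]
grip_width: 0.234
```

Emit:
jog_arm([
  {"x":0,"y":3.2,"z":-0.3,"rx":-0.18,"ry":0,"rz":0,"hand":20},
])

```text
time_s: 7.18
eef_pos: [496.6, -170.1, 27.2]
ee_rot: [-0.023, -0.707, -0.024, 0.707]
force: [0.4, 2.7, -0.2]
grip_width: 0.236
```

Emit:
jog_arm([
  {"x":0,"y":3.2,"z":-0.3,"rx":-0.18,"ry":0,"rz":0,"hand":20},
])

```text
time_s: 7.3
eef_pos: [497.0, -173.2, 27.1]
ee_rot: [-0.086, -0.702, -0.087, 0.702]
force: [-0.5, 3.5, -1.4]
grip_width: 0.233
```

```bash
python3 look.py 8 240 180 360 270
```

```text
7.3 [ 497.  -173.2   27.1] -75.9 0.233 [-0.55  3.48 -1.4 ]
scale 6.666666666666667
[-0.77  2.81 -1.21]
```

View pics/s8.png

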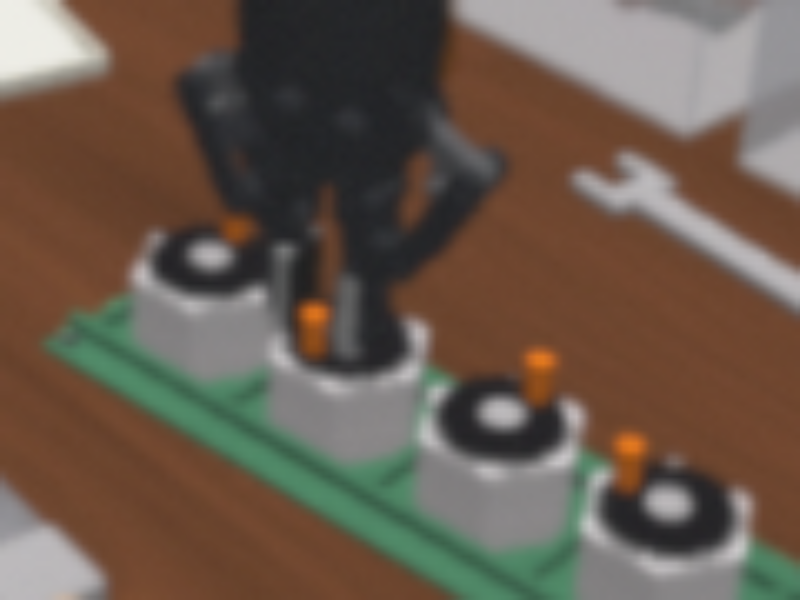

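Pin B moved to (287,228) and the reaction is about 3 N in +y, so B drags. I'll finish its quarter turn.

Emit:
jog_arm([
  {"x":0,"y":3.2,"z":-0.3,"rx":-0.18,"ry":0,"rz":0,"hand":20},
  {"x":0,"y":3.2,"z":-0.3,"rx":-0.18,"ry":0,"rz":0,"hand":20},
  {"x":0,"y":3.2,"z":-0.3,"rx":-0.18,"ry":0,"rz":0,"hand":20},
])

```text
time_s: 7.72
eef_pos: [501.5, -181.6, 27.1]
ee_rot: [-0.269, -0.654, -0.27, 0.654]
force: [-0.8, 2.4, -1.2]
grip_width: 0.229
```

Emit:
jog_arm([
  {"x":0,"y":3.2,"z":-0.3,"rx":-0.18,"ry":0,"rz":0,"hand":20},
  {"x":0,"y":3.2,"z":-0.3,"rx":-0.18,"ry":0,"rz":0,"hand":20},
  {"x":0,"y":3.2,"z":-0.3,"rx":-0.18,"ry":0,"rz":0,"hand":20},
])

```text
time_s: 8.1
eef_pos: [509.6, -186.4, 27.0]
ee_rot: [-0.433, -0.558, -0.435, 0.558]
force: [-1.9, 2.9, -0.3]
grip_width: 0.235
```

```bash
cat > pins.py <<'E'
from h import *
import sys
im=cv2.imread(sys.argv[1])[:,:,::-1].copy()
o=mask(im,(8,170,120),(22,255,255)); o[:200]=0;o[290:]=0;o[:,:250]=0;o[:,350:]=0
C=np.array([[506.6,-95.7],[514.1,-169.3],[521.7,-242.9],[529.2,-316.5]])
for b in sorted(blobs(o,3),key=lambda b:b[1]):
    P=plane('side',[b[1:]],58)[0]; i=np.argmin(np.hypot(*(P[:2]-C).T)); d=P[:2]-C[i]; print('ABCD'[i],b[0],np.round(b[1:],1),P.round(1),np.hypot(*d).round(1),np.degrees(np.arctan2(d[1],d[0])).round(1))
E
python3 look.py 9 240 180 360 270; python3 pins.py pics/side9.png
```

```text
8.1 [ 509.6 -186.4   27. ] -14.3 0.235 [-1.86  2.92 -0.3 ]
scale 6.666666666666667
[-1.04  1.53 -1.64]
A 24 [274.6 211.6] [523.6 -90.5  58. ] 17.8 17.0
C 36 [320.5 235.2] [ 540.7 -243.1   58. ] 19.1 -0.5
D 33 [334.  247.9] [ 528.  -298.2   58. ] 18.3 93.7
```

View pics/s9.png

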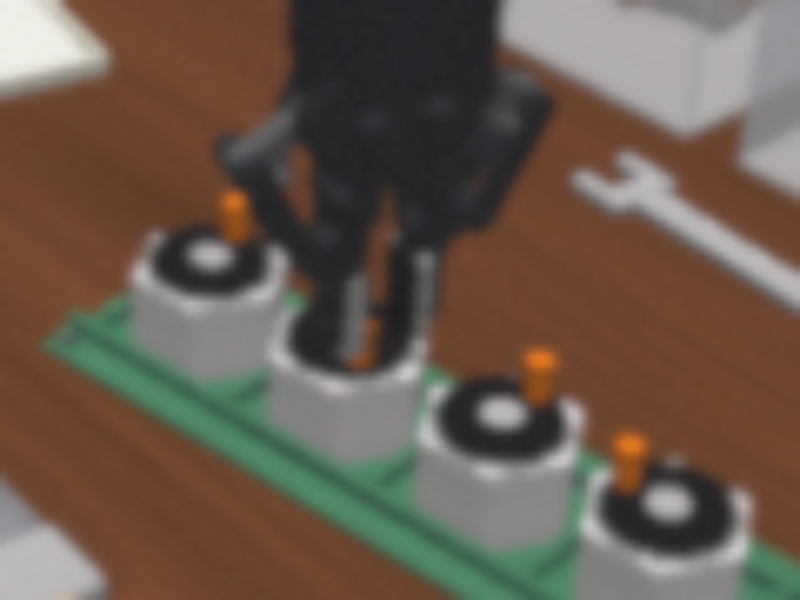

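```bash
python3 -c "
from plan import *
go((539.8,-243,60,-90,8),cur=((509.8,-186.6,62),-14.3))"
```

```text
{"x": 0.2, "y": 5.4, "z": 5.9, "rx": 0.1652, "ry": 0, "rz": 0, "hand": 20},
{"x": 0.3, "y": 6.2, "z": 5.0, "rx": 0.1652, "ry": 0, "rz": 0, "hand": 20},
{"x": 0.2, "y": 7.0, "z": 3.8, "rx": 0.1652, "ry": 0, "rz": 0, "hand": 20},
{"x": 0.3, "y": 7.6, "z": 2.6, "rx": 0.1652, "ry": 0, "rz": 0, "hand": 20},
{"x": 0.2, "y": 7.8, "z": 1.4, "rx": 0.1652, "ry": 0, "rz": 0, "hand": 20},
{"x": 0.3, "y": 8.0, "z": 0.0, "rx": 0.1652, "ry": 0, "rz": 0, "hand": 20},
{"x": 0.2, "y": 7.9, "z": -1.2, "rx": 0.1652, "ry": 0, "rz": 0, "hand": 20},
{"x": 0.3, "y": 7.6, "z": -2.6, "rx": 0.1652, "ry": 0, "rz": 0, "hand": 20},
-> [ 539.8 -243.    60. ] -90.02
```

Emit:
jog_arm([
  {"x":-35,"y":0,"z":0,"rx":0,"ry":0,"rz":0,"hand":20},
  {"x":0.2,"y":5.4,"z":5.9,"rx":0.165,"ry":0,"rz":0,"hand":20},
  {"x":0.3,"y":6.2,"z":5.0,"rx":0.165,"ry":0,"rz":0,"hand":20},
  {"x":0.2,"y":7.0,"z":3.8,"rx":0.165,"ry":0,"rz":0,"hand":20},
  {"x":0.3,"y":7.6,"z":2.6,"rx":0.165,"ry":0,"rz":0,"hand":20},
])

```text
time_s: 8.78
eef_pos: [525.2, -215.7, 61.5]
ee_rot: [0.225, 0.67, 0.225, -0.67]
force: [-0.5, -0.3, -0.5]
grip_width: 0.234
```

Emit:
jog_arm([
  {"x":0.2,"y":7.8,"z":1.4,"rx":0.165,"ry":0,"rz":0,"hand":20},
  {"x":0.3,"y":8.0,"z":0.0,"rx":0.165,"ry":0,"rz":0,"hand":20},
  {"x":0.2,"y":7.9,"z":-1.2,"rx":0.165,"ry":0,"rz":0,"hand":20},
  {"x":0.3,"y":7.6,"z":-2.6,"rx":0.165,"ry":0,"rz":0,"hand":20},
  {"x":0,"y":0,"z":0,"rx":0,"ry":0,"rz":0,"hand":20},
])

```text
time_s: 9.4
eef_pos: [540.0, -244.1, 60.4]
ee_rot: [-0.002, 0.707, -0.002, -0.707]
force: [0.4, 0.5, -0.5]
grip_width: 0.238
```

```bash
python3 look.py 10 240 180 360 270;python3 pins.py pics/side10.png; python3 -c "
from plan import *
go((539.9,-243,27,-90,1))"
```

```text
9.4 [ 540.  -244.1   60.4] -90.3 0.238 [ 0.36  0.53 -0.52]
scale 6.666666666666667
[ 0.21  0.06 -0.03]
A 31 [275.  211.5] [524.8 -90.6  58. ] 19.0 15.7
B 20 [294.4 230.5] [ 504.4 -187.9   58. ] 21.0 -117.4
C 36 [320.5 235.2] [ 540.7 -243.1   58. ] 19.1 -0.5
D 33 [334.1 247.9] [ 528.1 -298.5   58. ] 18.0 93.6
{"x": 33.4, "y": -0.8, "z": -0.2, "rx": -0.0026, "ry": 0, "rz": 0, "hand": 20},
-> [ 539.9 -243.    27. ] -90.0
```

View pics/s10.png

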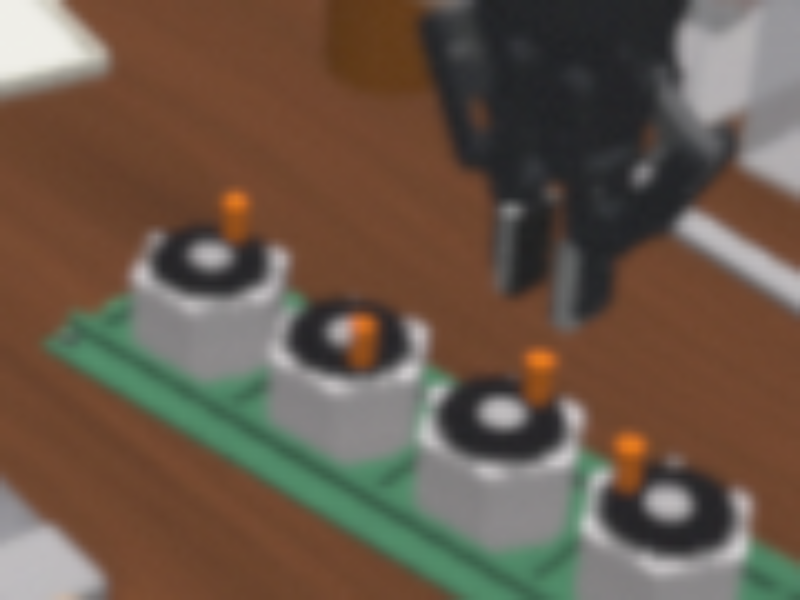

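B's pin now reads -117° from 142°, a turn of about 100°. The tool is over pin C at (321,234).

Emit:
jog_arm([
  {"x":17,"y":-0.5,"z":0,"rx":0,"ry":0,"rz":0,"hand":20},
  {"x":16.5,"y":0,"z":0,"rx":0,"ry":0,"rz":0,"hand":20},
  {"x":0,"y":-3.2,"z":0.3,"rx":-0.18,"ry":0,"rz":0,"hand":20},
])

```text
time_s: 9.82
eef_pos: [538.3, -239.5, 24.2]
ee_rot: [-0.063, -0.703, -0.065, 0.705]
force: [-0.6, -0.1, 0.6]
grip_width: 0.235
```

Emit:
jog_arm([
  {"x":0,"y":-3.2,"z":0.3,"rx":-0.18,"ry":0,"rz":0,"hand":20},
  {"x":0,"y":-3.2,"z":0.3,"rx":-0.18,"ry":0,"rz":0,"hand":20},
])

```text
time_s: 10.07
eef_pos: [536.9, -234.4, 25.6]
ee_rot: [-0.19, -0.681, -0.189, 0.681]
force: [1.6, -4.1, -0.7]
grip_width: 0.231
```

Emit:
jog_arm([
  {"x":0,"y":-3.2,"z":0.3,"rx":-0.18,"ry":0,"rz":0,"hand":20},
])

```text
time_s: 10.2
eef_pos: [535.3, -232.0, 25.8]
ee_rot: [-0.25, -0.661, -0.25, 0.662]
force: [2.2, -2.6, -1.5]
grip_width: 0.234
```

Emit:
jog_arm([
  {"x":0,"y":-3.2,"z":0.3,"rx":-0.18,"ry":0,"rz":0,"hand":20},
])

```text
time_s: 10.32
eef_pos: [533.2, -229.8, 25.9]
ee_rot: [0.309, 0.637, 0.308, -0.636]
force: [2.5, -2.6, -0.9]
grip_width: 0.233
```

```bash
python3 look.py 11 240 180 360 270;python3 pins.py pics/side11.png
```

```text
10.325 [ 533.2 -229.8   25.9] -38.3 0.233 [ 2.52 -2.62 -0.94]
scale 6.666666666666667
[ 3.13 -1.42 -1.4 ]
A 29 [274.9 211.3] [525.2 -89.7  58. ] 19.5 17.8
B 20 [294.4 230.5] [ 504.4 -187.9   58. ] 21.0 -117.4
C 30 [316.8 233.2] [ 539.7 -231.3   58. ] 21.4 32.7
D 32 [334. 248.] [ 527.7 -298.6   58. ] 18.0 94.7
```

View pics/s11.png

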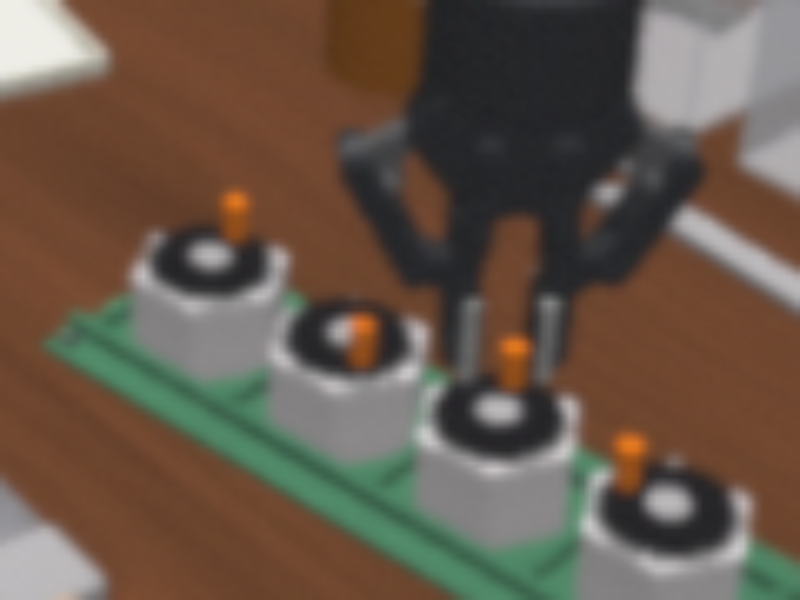

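Pin C moved to (317,233) with about 3.5 N of reaction, so C drags. I'll finish its turn.

Emit:
jog_arm([
  {"x":0,"y":-3.2,"z":0.3,"rx":-0.18,"ry":0,"rz":0,"hand":20},
  {"x":0,"y":-3.2,"z":0.3,"rx":-0.18,"ry":0,"rz":0,"hand":20},
  {"x":0,"y":-3.2,"z":0.3,"rx":-0.18,"ry":0,"rz":0,"hand":20},
])

```text
time_s: 10.75
eef_pos: [524.9, -225.8, 26.4]
ee_rot: [0.467, 0.532, 0.465, -0.531]
force: [5.2, 0.6, 0.9]
grip_width: 0.236
```

Emit:
jog_arm([
  {"x":0,"y":-3.2,"z":0.3,"rx":-0.18,"ry":0,"rz":0,"hand":20},
  {"x":0,"y":-3.2,"z":0.3,"rx":-0.18,"ry":0,"rz":0,"hand":20},
  {"x":0,"y":-3.2,"z":0.3,"rx":-0.18,"ry":0,"rz":0,"hand":20},
])

```text
time_s: 11.12
eef_pos: [515.4, -226.3, 26.4]
ee_rot: [0.591, 0.389, 0.591, -0.388]
force: [4.0, 3.8, 1.7]
grip_width: 0.236
```

```bash
python3 look.py 12 240 180 360 270;python3 pins.py pics/side12.png; python3 -c "
from plan import *
s=sense(); p=s['eef_pos'].copy(); th=toolyaw(s)[0]; p[2]=61; print(p,th)
go((527.9,-298.8,60,5,3),cur=(p,th))"
```

```text
11.125 [ 515.4 -226.3   26.4] 23.4 0.236 [4.04 3.8  1.7 ]
scale 6.666666666666667
[3.98 3.96 2.  ]
A 30 [274.9 211.4] [525.1 -90.1  58. ] 19.4 16.9
B 19 [294.3 230.6] [ 504.  -188.1   58. ] 21.3 -118.2
D 33 [334.  247.9] [ 528.1 -298.3   58. ] 18.3 93.5
[ 514.97386161 -226.24996783   61.        ] 23.851603311167544
{"x": 0.3, "y": -5.8, "z": 23.9, "rx": 0.1097, "ry": 0, "rz": 0, "hand": 20},
{"x": 0.4, "y": -3.2, "z": 24.3, "rx": 0.1097, "ry": 0, "rz": 0, "hand": 20},
{"x": 0.3, "y": -0.5, "z": 24.6, "rx": 0.1097, "ry": 0, "rz": 0, "hand": 20},
-> [ 527.9 -298.8   60. ] 5.0
```

View pics/s12.png

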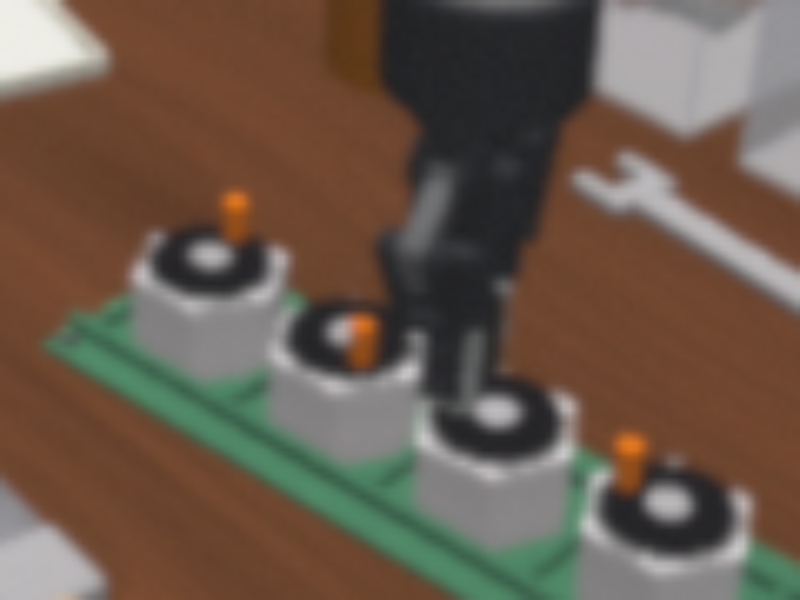

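Emit:
jog_arm([
  {"x":0,"y":3,"z":0,"rx":0,"ry":0,"rz":0,"hand":20},
  {"x":-35,"y":0,"z":0,"rx":0,"ry":0,"rz":0,"hand":20},
  {"x":0.3,"y":-8,"z":25,"rx":0.12,"ry":0,"rz":0,"hand":20},
  {"x":0.4,"y":-4.5,"z":25,"rx":0.11,"ry":0,"rz":0,"hand":20},
  {"x":0.3,"y":-0.5,"z":24,"rx":0.11,"ry":0,"rz":0,"hand":20},
])

```text
time_s: 11.8
eef_pos: [526.1, -301.6, 60.1]
ee_rot: [0.514, 0.485, 0.515, -0.485]
force: [0.4, -0.3, -0.0]
grip_width: 0.231
```

Emit:
jog_arm([
  {"x":0,"y":0,"z":0,"rx":0,"ry":0,"rz":0,"hand":20},
])

```text
time_s: 11.92
eef_pos: [526.0, -301.9, 60.0]
ee_rot: [0.515, 0.484, 0.516, -0.484]
force: [0.5, 0.8, 0.4]
grip_width: 0.235
```

```bash
python3 look.py 13 240 180 360 270;python3 pins.py pics/side13.png; python3 -c "
from plan import *
go((527.9,-298.8,26,5,2))"
```

```text
11.925 [ 526.  -301.9   60. ] 3.5 0.235 [0.55 0.84 0.36]
scale 6.666666666666667
[0.   1.1  0.41]
A 31 [275.  211.4] [525.3 -90.1  58. ] 19.5 16.8
B 22 [294.3 230.4] [ 504.5 -187.4   58. ] 20.6 -118.0
C 32 [309.  234.2] [ 521.4 -222.3   58. ] 20.6 90.8
D 32 [334. 248.] [ 527.7 -298.6   58. ] 18.0 94.7
{"x": 17.0, "y": 1.0, "z": -0.9, "rx": -0.0115, "ry": 0, "rz": 0, "hand": 20},
{"x": 17.0, "y": 1.1, "z": -1.0, "rx": -0.0115, "ry": 0, "rz": 0, "hand": 20},
-> [ 527.9 -298.8   26. ] 5.0
```

View pics/s13.png

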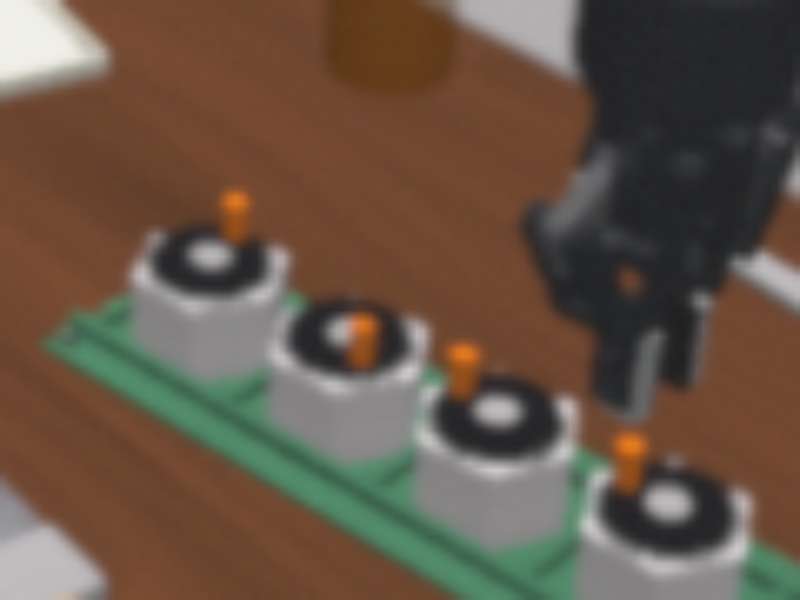

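C's pin now reads 91° from about 0°. The tool is over pin D at (334,248).

Emit:
jog_arm([
  {"x":17,"y":2.0,"z":-1.9,"rx":-0.02,"ry":0,"rz":0,"hand":20},
  {"x":16.5,"y":0,"z":0,"rx":0,"ry":0,"rz":0,"hand":20},
  {"x":0,"y":3.2,"z":0.3,"rx":0.18,"ry":0,"rz":0,"hand":20},
])

```text
time_s: 12.35
eef_pos: [530.5, -297.6, 24.7]
ee_rot: [-0.473, -0.524, -0.476, 0.524]
force: [0.0, -0.1, 0.3]
grip_width: 0.235
```

Emit:
jog_arm([
  {"x":0,"y":3.2,"z":0.3,"rx":0.18,"ry":0,"rz":0,"hand":20},
  {"x":0,"y":3.2,"z":0.3,"rx":0.18,"ry":0,"rz":0,"hand":20},
])

```text
time_s: 12.6
eef_pos: [536.5, -299.5, 25.6]
ee_rot: [-0.371, -0.6, -0.374, 0.601]
force: [-4.4, 1.8, 0.8]
grip_width: 0.232
```

Emit:
jog_arm([
  {"x":0,"y":3.2,"z":0.3,"rx":0.18,"ry":0,"rz":0,"hand":20},
])

```text
time_s: 12.72
eef_pos: [539.2, -300.9, 25.6]
ee_rot: [-0.316, -0.631, -0.319, 0.633]
force: [-3.5, 1.8, 2.0]
grip_width: 0.236
```

Emit:
jog_arm([
  {"x":0,"y":3.2,"z":0.3,"rx":0.18,"ry":0,"rz":0,"hand":20},
])

```text
time_s: 12.85
eef_pos: [541.7, -302.7, 25.7]
ee_rot: [-0.258, -0.657, -0.261, 0.659]
force: [-2.8, 4.9, 1.9]
grip_width: 0.237
```

```bash
python3 look.py 14 240 180 360 270;python3 pins.py pics/side14.png
```

```text
12.85 [ 541.7 -302.7   25.7] -47.0 0.237 [-2.75  4.92  1.89]
scale 6.666666666666667
[-2.87  4.97  1.11]
A 31 [275.  211.4] [525.3 -90.1  58. ] 19.5 16.8
B 20 [294.4 230.5] [ 504.4 -187.9   58. ] 21.0 -117.4
C 31 [309.1 234.2] [ 521.6 -222.4   58. ] 20.5 90.3
D 30 [337.6 246.5] [ 538.6 -300.2   58. ] 18.8 60.1
```

View pics/s14.png

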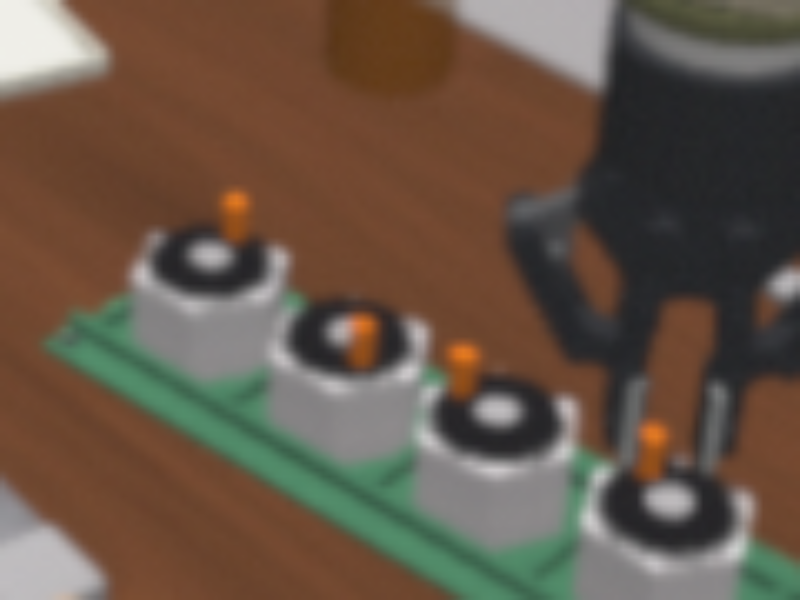

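Pin D moved to (338,246) with 4–5.5 N of reaction, so D drags too. I'll align the push better with the tangent and finish the turn.

Emit:
jog_arm([
  {"x":0,"y":2.5,"z":0,"rx":0,"ry":0,"rz":0,"hand":20},
  {"x":0,"y":2.5,"z":0,"rx":0,"ry":0,"rz":0,"hand":20},
])

```text
time_s: 13.15
eef_pos: [545.7, -306.1, 26.2]
ee_rot: [-0.261, -0.656, -0.264, 0.657]
force: [-0.9, 6.9, 2.8]
grip_width: 0.23
```

Emit:
jog_arm([
  {"x":0,"y":3.1,"z":1.2,"rx":0.18,"ry":0,"rz":0,"hand":20},
  {"x":0,"y":3.1,"z":1.2,"rx":0.18,"ry":0,"rz":0,"hand":20},
])

```text
time_s: 13.4
eef_pos: [548.1, -312.4, 26.2]
ee_rot: [-0.137, -0.693, -0.139, 0.694]
force: [0.3, 6.7, 2.8]
grip_width: 0.235
```

Emit:
jog_arm([
  {"x":0,"y":3.1,"z":1.2,"rx":0.18,"ry":0,"rz":0,"hand":20},
  {"x":0,"y":3.1,"z":1.2,"rx":0.18,"ry":0,"rz":0,"hand":20},
  {"x":0,"y":3.1,"z":1.2,"rx":0.18,"ry":0,"rz":0,"hand":20},
])

```text
time_s: 13.78
eef_pos: [547.2, -322.7, 26.5]
ee_rot: [-0.052, 0.705, -0.051, -0.705]
force: [3.5, 4.1, 2.3]
grip_width: 0.232
```

```bash
python3 look.py 15 240 180 360 270;python3 pins.py pics/side15.png
```

```text
13.775 [ 547.2 -322.7   26.5] -98.4 0.232 [3.53 4.09 2.26]
scale 6.666666666666667
[2.46 4.77 2.28]
A 31 [275.1 211.5] [524.9 -90.9  58. ] 18.9 14.8
B 21 [294.3 230.5] [ 504.2 -187.9   58. ] 21.0 -117.9
C 31 [309.1 234.2] [ 521.6 -222.4   58. ] 20.5 90.3
D 27 [345.4 248.4] [ 547.6 -316.8   58. ] 18.4 -0.8
```

View pics/s15.png

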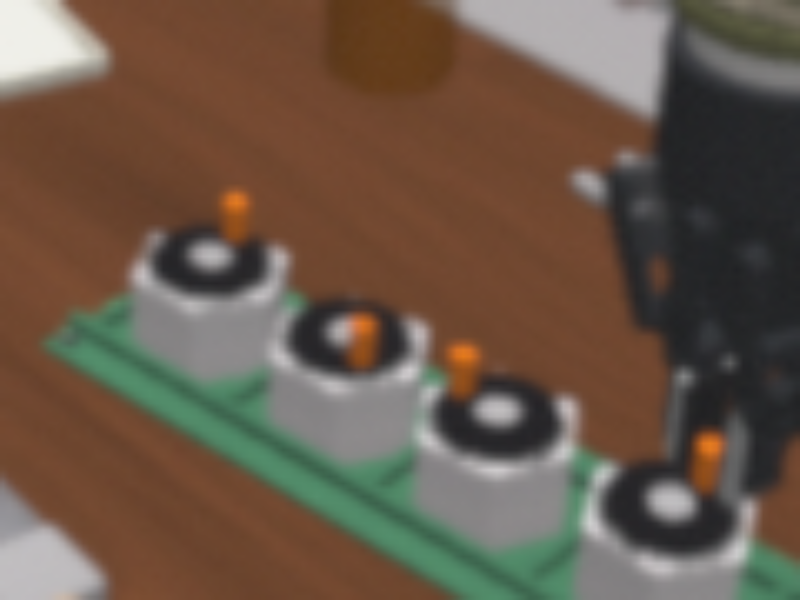

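D's pin went from 94° to about -1°. All four are turned: A read noise only, while B, C and D read 3 to 7 N. I'll retreat from D and go to A.

Emit:
jog_arm([
  {"x":0,"y":-3,"z":0,"rx":0,"ry":0,"rz":0,"hand":20},
  {"x":-55,"y":0,"z":0,"rx":0,"ry":0,"rz":0,"hand":20},
])

```text
time_s: 14.08
eef_pos: [545.1, -319.3, 78.4]
ee_rot: [0.051, -0.703, 0.048, 0.708]
force: [-0.5, -0.9, 0.2]
grip_width: 0.234
```

```bash
python3 - <<'E'
from plan import *
import plan
t=capture('top'); cv2.imwrite('pics/top16.png',t[:,:,::-1])
v=cv2.cvtColor(t,cv2.COLOR_RGB2HSV)[:,:,2]
v=((v<75)*255).astype(np.uint8); v[:170]=0;v[215:]=0;v[:,:275]=0;v[:,385:]=0
cs,_=cv2.findContours(v,cv2.RETR_EXTERNAL,cv2.CHAIN_APPROX_NONE)
for c in cs:
    if 40<cv2.contourArea(c)<300:
        (x,y),rad=cv2.minEnclosingCircle(c); e=cv2.fitEllipse(c); print('disc',plane('top',[[x,y],e[0]],44).round(1)[:,:2].tolist(),rad,e[1])
hs=cv2.cvtColor(t,cv2.COLOR_RGB2HSV); hub=cv2.inRange(hs,(0,0,120),(180,60,255)); hub[:170]=0;hub[215:]=0;hub[:,:275]=0;hub[:,385:]=0
for b in blobs(hub,5): print(b[0],plane('top',[b[1:]],44 if b[0]<50 else 40).round(1))
c=t[160:220,270:390,::-1];cv2.imwrite('pics/t16.png',cv2.resize(c,None,fx=6.6,fy=6.6))
plan.H=85
s=sense(); print(s['eef_pos'],toolyaw(s)[0])
go((506.6,-96.0,75,-174.15,8))
E
```

```text
disc [[506.2, -95.8], [505.6, -96.2]] 7.858356475830078 (14.00719165802002, 14.319765090942383)
disc [[513.4, -169.6], [513.8, -169.0]] 8.045948028564453 (14.378205299377441, 15.427766799926758)
disc [[520.7, -241.3], [521.5, -240.7]] 8.211215019226074 (14.953678131103516, 15.395462989807129)
449 [[ 494.2 -350.    40. ]]
97 [[ 523.7 -239.3   40. ]]
35 [[ 533.4 -290.8   44. ]]
100 [[ 514.2 -168.3   40. ]]
115 [[506.7 -95.4  40. ]]
22 [[ 521.4 -241.5   44. ]]
22 [[ 513.7 -169.8   44. ]]
23 [[507.  -95.9  44. ]]
[ 548.74810047 -322.44531112   89.18029747] -98.05226825435534
{"x": 1.8, "y": -27.3, "z": 9.2, "rx": 0.166, "ry": 0, "rz": 0, "hand": 85},
{"x": 1.7, "y": -25.4, "z": 13.5, "rx": 0.166, "ry": 0, "rz": 0, "hand": 85},
{"x": 1.8, "y": -22.8, "z": 17.6, "rx": 0.166, "ry": 0, "rz": 0, "hand": 85},
{"x": 1.8, "y": -19.6, "z": 21.1, "rx": 0.166, "ry": 0, "rz": 0, "hand": 85},
{"x": 1.8, "y": -15.8, "z": 24.1, "rx": 0.166, "ry": 0, "rz": 0, "hand": 85},
{"x": 1.7, "y": -11.7, "z": 26.3, "rx": 0.166, "ry": 0, "rz": 0, "hand": 85},
{"x": 1.8, "y": -7.1, "z": 27.9, "rx": 0.166, "ry": 0, "rz": 0, "hand": 85},
{"x": 1.8, "y": -2.4, "z": 28.7, "rx": 0.166, "ry": 0, "rz": 0, "hand": 85},
-> [506.6 -96.   75. ] -174.14
```

View pics/t16.png

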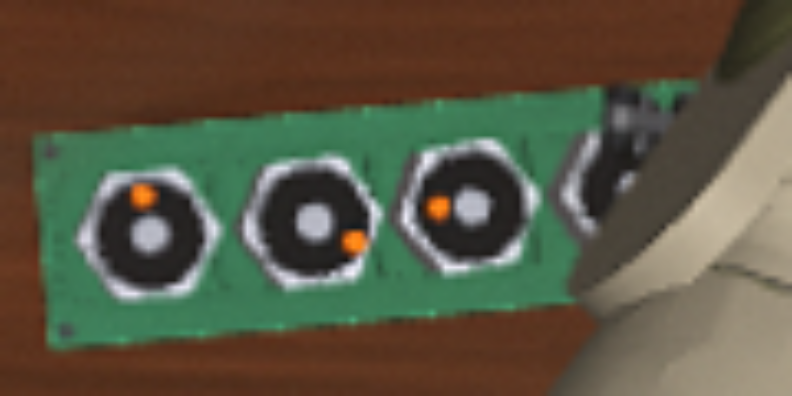

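Top view: discs A, B and C are in their nests with pins at (291,189), (324,196) and (336,191), and D is partly hidden by the arm. Now I'll move over A with the hand open.

Emit:
jog_arm([
  {"x":1.8,"y":-27.3,"z":9.2,"rx":0.166,"ry":0,"rz":0,"hand":85},
  {"x":1.7,"y":-25.4,"z":13.5,"rx":0.166,"ry":0,"rz":0,"hand":85},
  {"x":1.8,"y":-22.8,"z":17.6,"rx":0.166,"ry":0,"rz":0,"hand":85},
  {"x":1.8,"y":-19.6,"z":21.1,"rx":0.166,"ry":0,"rz":0,"hand":85},
  {"x":1.8,"y":-15.8,"z":24.1,"rx":0.166,"ry":0,"rz":0,"hand":85},
])

```text
time_s: 14.75
eef_pos: [520.8, -178.7, 73.0]
ee_rot: [-0.331, 0.625, -0.332, -0.624]
force: [0.1, 0.5, -0.1]
grip_width: 0.993
```

Emit:
jog_arm([
  {"x":1.7,"y":-11.7,"z":26.3,"rx":0.166,"ry":0,"rz":0,"hand":85},
  {"x":1.8,"y":-7.1,"z":27.9,"rx":0.166,"ry":0,"rz":0,"hand":85},
  {"x":1.8,"y":-2.4,"z":28.7,"rx":0.166,"ry":0,"rz":0,"hand":85},
  {"x":0,"y":0,"z":0,"rx":0,"ry":0,"rz":0,"hand":85},
  {"x":0,"y":0,"z":0,"rx":0,"ry":0,"rz":0,"hand":85},
])

```text
time_s: 15.38
eef_pos: [505.9, -95.2, 68.1]
ee_rot: [-0.474, 0.525, -0.474, -0.525]
force: [0.8, 0.5, -0.3]
grip_width: 0.994
```

```bash
python3 look.py 17 220 140 340 230; python3 -c "
from plan import *
import plan
plan.H=85
go((506.6,-95.9,30,-174.15,2))"
```

```text
15.375 [505.9 -95.2  68.1] -174.2 0.994 [ 0.77  0.47 -0.3 ]
scale 6.666666666666667
[-0.49  0.64  0.43]
{"x": 19.1, "y": -0.3, "z": -0.3, "rx": -0.0006, "ry": 0, "rz": 0, "hand": 85},
{"x": 19.0, "y": -0.3, "z": -0.2, "rx": -0.0006, "ry": 0, "rz": 0, "hand": 85},
-> [506.6 -95.9  30. ] -174.15
```

View pics/s17.png

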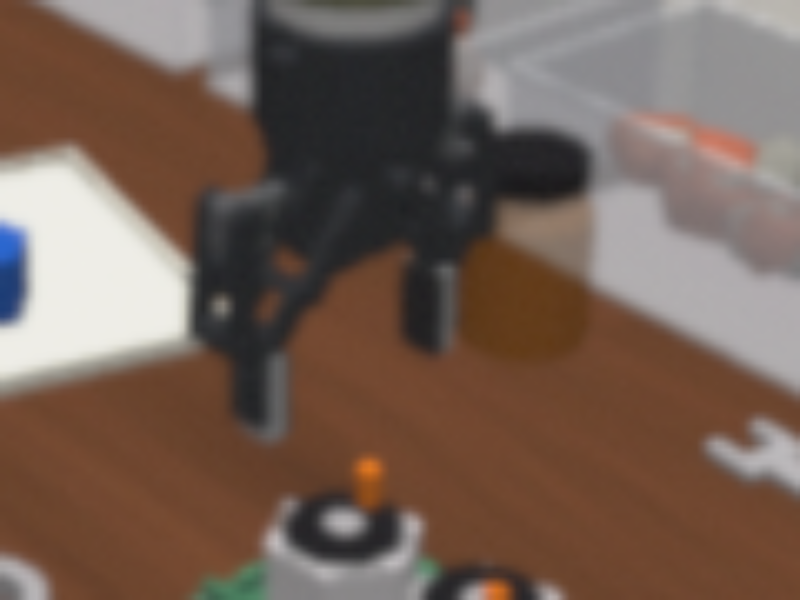

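```bash
python3 -c "
from h import *
for p in ([463.6,-99.5],[548.2,-90.9]): print(proj('side',[[*p,z] for z in (80,90,100,110,120)]).round(1).tolist())"
```

```text
[[259.5, 213.8], [259.5, 210.5], [259.5, 207.1], [259.5, 203.8], [259.5, 200.4]]
[[281.8, 201.7], [281.9, 198.6], [282.0, 195.3], [282.1, 192.1], [282.2, 188.8]]
```

The open fingertips are at (262,205) and (286,192), about 40 mm above the TCP, straddling A. I'll descend with a check.

Emit:
jog_arm([
  {"x":20,"y":-0.6,"z":-0.5,"rx":0,"ry":0,"rz":0,"hand":85},
  {"x":20,"y":0,"z":0,"rx":0,"ry":0,"rz":0,"hand":85},
  {"x":20,"y":0,"z":0,"rx":0,"ry":0,"rz":0,"hand":85},
  {"x":0,"y":0,"z":0,"rx":0,"ry":0,"rz":0,"hand":85},
])

```text
time_s: 15.92
eef_pos: [505.7, -95.5, 7.1]
ee_rot: [0.474, -0.523, 0.475, 0.525]
force: [0.1, 1.0, -0.1]
grip_width: 1.0
```

```bash
python3 look.py 18 220 160 340 250
```

```text
15.925 [505.7 -95.5   7.1] -174.3 1.0 [ 0.08  1.02 -0.07]
scale 6.666666666666667
[ 0.27 -0.36 -0.05]
```

View pics/s18.png

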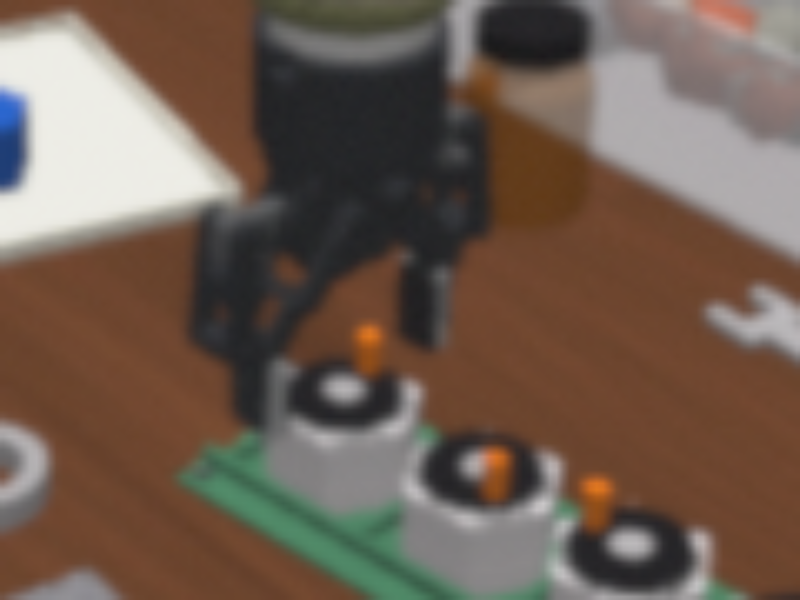

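Emit:
jog_arm([
  {"x":10,"y":-0.8,"z":0.3,"rx":0,"ry":0,"rz":0,"hand":85},
  {"x":10,"y":0,"z":0,"rx":0,"ry":0,"rz":0,"hand":85},
  {"x":0,"y":0,"z":0,"rx":0,"ry":0,"rz":0,"hand":62},
  {"x":0,"y":0,"z":0,"rx":0,"ry":0,"rz":0,"hand":62},
], force=25)

```text
time_s: 16.48
eef_pos: [507.3, -94.8, -11.7]
ee_rot: [-0.475, 0.524, -0.475, -0.524]
force: [-0.2, 0.4, 0.5]
grip_width: 0.723
```

```bash
python3 look.py 19 220 160 340 250
```

```text
16.475 [507.3 -94.8 -11.7] -174.3 0.723 [-0.19  0.36  0.5 ]
scale 6.666666666666667
[ 0.74 -0.    0.28]
```

View pics/s19.png

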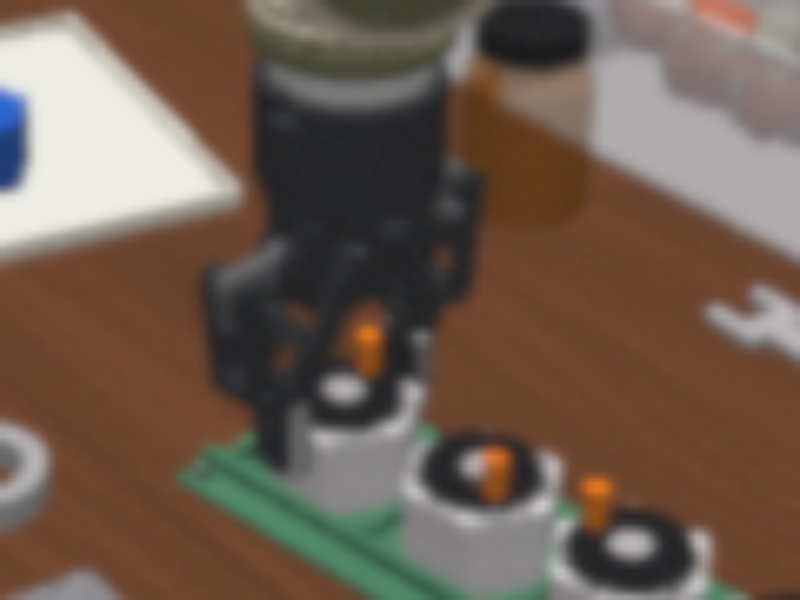

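The fingers straddle A evenly, with the near tip at about (262,230). I'll close on it.

Emit:
jog_arm([
  {"x":0,"y":0,"z":0,"rx":0,"ry":0,"rz":0,"hand":50},
  {"x":0,"y":0,"z":0,"rx":0,"ry":0,"rz":0,"hand":50},
  {"x":0,"y":0,"z":0,"rx":0,"ry":0,"rz":0,"hand":50},
], force=50)

```text
time_s: 16.9
eef_pos: [507.1, -94.8, -11.3]
ee_rot: [-0.475, 0.524, -0.475, -0.524]
force: [-3.6, -0.5, 4.9]
grip_width: 0.642
```

Emit:
jog_arm([
  {"x":-10,"y":0,"z":0,"rx":0,"ry":0,"rz":0,"hand":50},
  {"x":0,"y":0,"z":0,"rx":0,"ry":0,"rz":0,"hand":50},
], force=50)

```text
time_s: 17.15
eef_pos: [507.3, -94.8, -1.4]
ee_rot: [-0.475, 0.524, -0.475, -0.524]
force: [0.1, 0.6, -7.3]
grip_width: 0.645
```

```bash
python3 look.py 20 220 160 340 250
```

```text
17.15 [507.3 -94.8  -1.4] -174.4 0.645 [ 0.11  0.56 -7.28]
scale 6.666666666666667
[ 0.4  -0.15 -7.66]
```

View pics/s20.png

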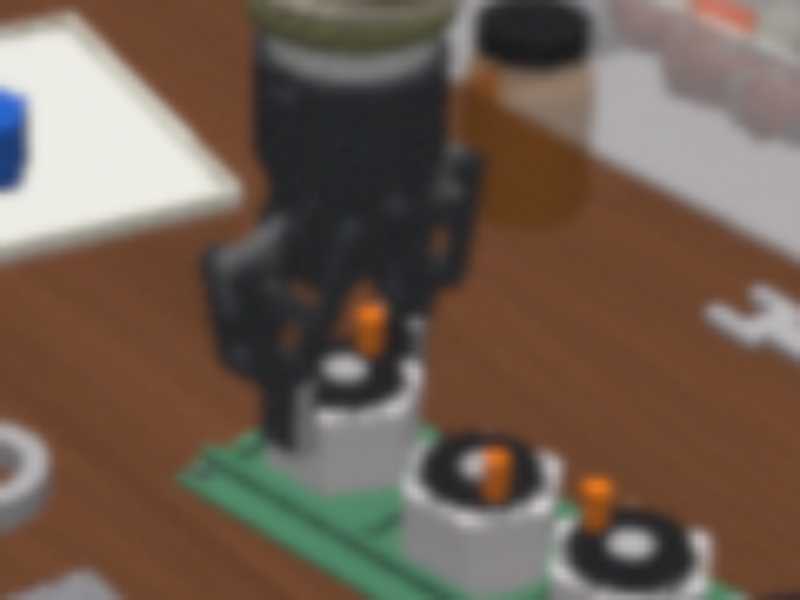

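A is lifted and reads 7.3 N, which matches 0.7 kg. I'll carry it to the tray hollow on the robot side.

```bash
python3 -c "
from plan import *
import plan
plan.H=50
s=sense();p=s['eef_pos'].copy();th=toolyaw(s)[0];p[2]=50;print(p,th)
go((480,254.5,50,-102.9,8),cur=(p,th))"
```

```text
[507.03178806 -94.67158708  50.        ] -174.35182409264326
{"x": -0.0, "y": -0.9, "z": 43.8, "rx": -0.1559, "ry": 0, "rz": 0, "hand": 50},
{"x": -0.0, "y": -7.7, "z": 43.1, "rx": -0.1559, "ry": 0, "rz": 0, "hand": 50},
{"x": -0.0, "y": -14.4, "z": 41.3, "rx": -0.1559, "ry": 0, "rz": 0, "hand": 50},
{"x": -0.0, "y": -20.5, "z": 38.7, "rx": -0.1559, "ry": 0, "rz": 0, "hand": 50},
{"x": -0.0, "y": -26.3, "z": 35.0, "rx": -0.1559, "ry": 0, "rz": 0, "hand": 50},
{"x": -0.0, "y": -31.5, "z": 30.4, "rx": -0.1559, "ry": 0, "rz": 0, "hand": 50},
{"x": -0.0, "y": -35.7, "z": 25.3, "rx": -0.1559, "ry": 0, "rz": 0, "hand": 50},
{"x": -0.0, "y": -39.3, "z": 19.3, "rx": -0.1559, "ry": 0, "rz": 0, "hand": 50},
-> [480.  254.5  50. ] -102.89
```

Emit:
jog_arm([
  {"x":-26,"y":0,"z":0,"rx":0,"ry":0,"rz":0,"hand":50},
  {"x":-26,"y":0,"z":0,"rx":0,"ry":0,"rz":0,"hand":50},
  {"x":0,"y":-0.9,"z":43.8,"rx":-0.156,"ry":0,"rz":0,"hand":50},
  {"x":0,"y":-7.7,"z":43.1,"rx":-0.156,"ry":0,"rz":0,"hand":50},
  {"x":0,"y":-14.4,"z":41.3,"rx":-0.156,"ry":0,"rz":0,"hand":50},
])

```text
time_s: 17.82
eef_pos: [496.4, 37.5, 49.8]
ee_rot: [0.339, -0.62, 0.339, 0.621]
force: [0.8, 1.3, -7.1]
grip_width: 0.648
```

Emit:
jog_arm([
  {"x":0,"y":-20.5,"z":38.7,"rx":-0.156,"ry":0,"rz":0,"hand":50},
  {"x":0,"y":-26.3,"z":35.0,"rx":-0.156,"ry":0,"rz":0,"hand":50},
  {"x":0,"y":-31.5,"z":30.4,"rx":-0.156,"ry":0,"rz":0,"hand":50},
  {"x":0,"y":-35.7,"z":25.3,"rx":-0.156,"ry":0,"rz":0,"hand":50},
  {"x":0,"y":-39.3,"z":19.3,"rx":-0.156,"ry":0,"rz":0,"hand":50},
])

```text
time_s: 18.45
eef_pos: [479.3, 255.8, 49.7]
ee_rot: [0.077, -0.703, 0.077, 0.703]
force: [1.4, 0.3, -7.5]
grip_width: 0.643
```

Emit:
jog_arm([
  {"x":0,"y":0,"z":0,"rx":0,"ry":0,"rz":0,"hand":50},
  {"x":0,"y":0,"z":0,"rx":0,"ry":0,"rz":0,"hand":50},
])

```text
time_s: 18.7
eef_pos: [479.6, 254.1, 49.6]
ee_rot: [0.079, -0.702, 0.079, 0.703]
force: [0.3, -0.4, -6.8]
grip_width: 0.643
```

```bash
python3 look.py 21 150 110 270 200; python3 -c "
from plan import *
import plan
plan.H=50
im=capture('top');cv2.imwrite('pics/t21.png',cv2.resize(im[130:240,120:260,::-1],None,fx=5,fy=5))
go((480,254.5,4,-102.9,2))"
```

```text
18.7 [479.6 254.1  49.6] -102.9 0.643 [ 0.26 -0.39 -6.85]
scale 6.666666666666667
[-0.17 -0.04 -7.86]
{"x": 23.0, "y": -0.4, "z": 0.1, "rx": -0.0003, "ry": 0, "rz": 0, "hand": 50},
{"x": 22.9, "y": -0.5, "z": 0.1, "rx": -0.0003, "ry": 0, "rz": 0, "hand": 50},
-> [480.  254.5   4. ] -102.9
```

View pics/s21.png

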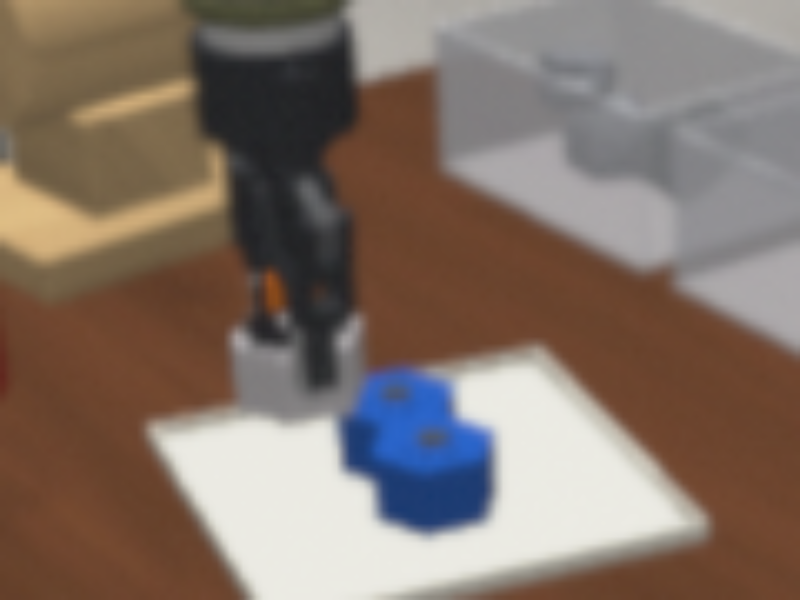

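View pics/t21.png

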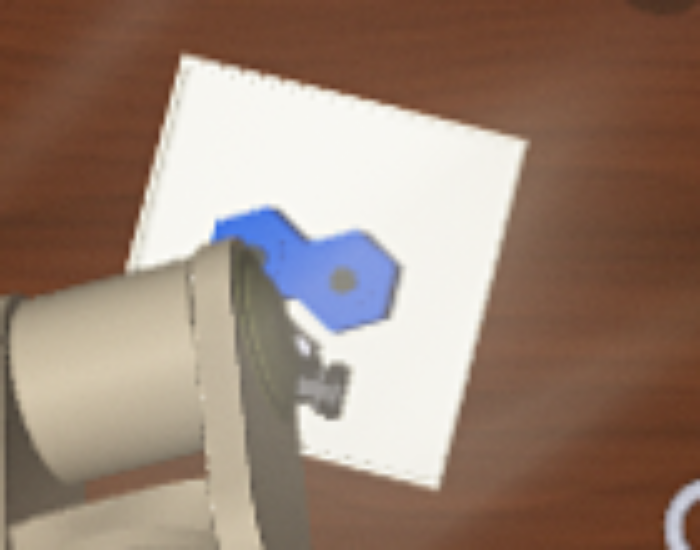

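Side view: A hangs at about (195,165) just short of the blocks at (210,170), clear of them. I'll lower it.

Emit:
jog_arm([
  {"x":23,"y":-0.4,"z":0.1,"rx":0,"ry":0,"rz":0,"hand":50},
  {"x":23,"y":0,"z":0,"rx":0,"ry":0,"rz":0,"hand":50},
  {"x":0,"y":0,"z":0,"rx":0,"ry":0,"rz":0,"hand":50},
])

```text
time_s: 19.18
eef_pos: [479.1, 253.8, 2.9]
ee_rot: [0.079, -0.701, 0.08, 0.704]
force: [-0.5, 0.7, -7.5]
grip_width: 0.644
```

Emit:
jog_arm([
  {"x":10,"y":0,"z":0,"rx":0,"ry":0,"rz":0,"hand":50},
  {"x":3,"y":0,"z":0,"rx":0,"ry":0,"rz":0,"hand":50},
  {"x":0,"y":0,"z":0,"rx":0,"ry":0,"rz":0,"hand":50},
])

```text
time_s: 19.55
eef_pos: [480.1, 254.8, -8.7]
ee_rot: [-0.079, 0.703, -0.079, -0.703]
force: [0.6, -0.4, -6.8]
grip_width: 0.643
```

```bash
python3 look.py 22 160 130 260 205
```

```text
19.55 [480.1 254.8  -8.7] -102.9 0.643 [ 0.57 -0.4  -6.8 ]
scale 8.0
[ 1.03 -0.57 -7.2 ]
```

View pics/s22.png

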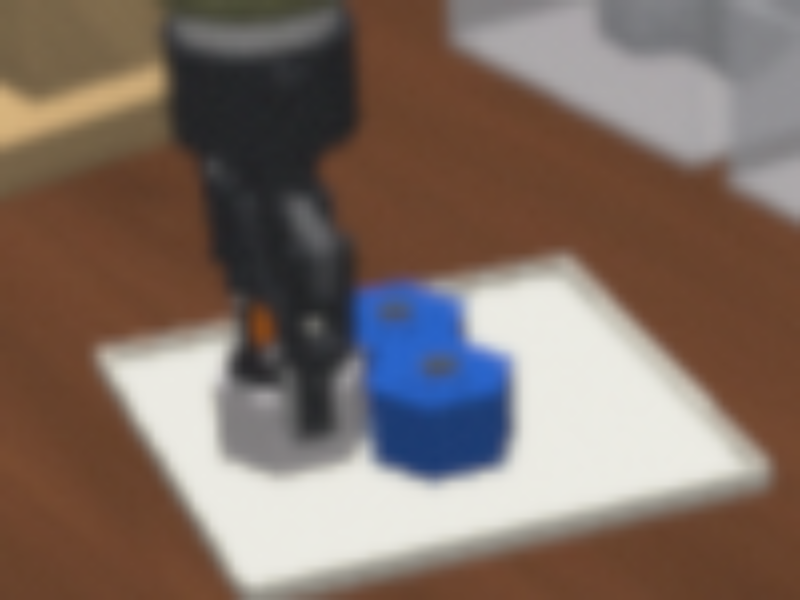

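Emit:
jog_arm([
  {"x":2,"y":0,"z":0,"rx":0,"ry":0,"rz":0,"hand":50},
  {"x":0,"y":0,"z":0,"rx":0,"ry":0,"rz":0,"hand":50},
])

```text
time_s: 19.85
eef_pos: [479.9, 254.8, -10.8]
ee_rot: [0.079, -0.703, 0.079, 0.703]
force: [0.6, 0.6, -7.5]
grip_width: 0.646
```

Emit:
jog_arm([
  {"x":0,"y":0,"z":-2,"rx":0,"ry":0,"rz":0,"hand":50},
  {"x":0,"y":0,"z":-2,"rx":0,"ry":0,"rz":0,"hand":50},
])

```text
time_s: 20.1
eef_pos: [484.1, 253.9, -10.7]
ee_rot: [-0.079, 0.703, -0.079, -0.703]
force: [1.1, 0.1, -8.6]
grip_width: 0.646
```

Emit:
jog_arm([
  {"x":0,"y":0,"z":-1,"rx":0,"ry":0,"rz":0,"hand":50},
  {"x":0,"y":0,"z":0,"rx":0,"ry":0,"rz":0,"hand":50},
])

```text
time_s: 20.35
eef_pos: [484.9, 253.7, -10.8]
ee_rot: [-0.079, 0.703, -0.079, -0.703]
force: [-0.1, -0.9, -7.8]
grip_width: 0.642
```

Emit:
jog_arm([
  {"x":0,"y":0,"z":-1,"rx":0,"ry":0,"rz":0,"hand":50},
  {"x":0,"y":0,"z":0,"rx":0,"ry":0,"rz":0,"hand":50},
])

```text
time_s: 20.6
eef_pos: [485.9, 253.5, -10.8]
ee_rot: [-0.079, 0.703, -0.079, -0.703]
force: [-0.2, -0.6, -7.9]
grip_width: 0.641
```

Emit:
jog_arm([
  {"x":0,"y":0,"z":-0.7,"rx":0,"ry":0,"rz":0,"hand":50},
  {"x":0,"y":0,"z":0,"rx":0,"ry":0,"rz":0,"hand":50},
])

```text
time_s: 20.85
eef_pos: [486.6, 253.3, -10.8]
ee_rot: [-0.079, 0.703, -0.079, -0.703]
force: [-0.3, 0.5, -7.5]
grip_width: 0.643
```

Emit:
jog_arm([
  {"x":0,"y":0,"z":-0.7,"rx":0,"ry":0,"rz":0,"hand":50},
  {"x":0,"y":0,"z":0,"rx":0,"ry":0,"rz":0,"hand":50},
])

```text
time_s: 21.1
eef_pos: [487.2, 253.2, -10.8]
ee_rot: [0.079, -0.703, 0.079, 0.703]
force: [-0.4, -0.2, -7.0]
grip_width: 0.642
```

Emit:
jog_arm([
  {"x":0,"y":0,"z":-0.7,"rx":0,"ry":0,"rz":0,"hand":50},
  {"x":0,"y":0,"z":0,"rx":0,"ry":0,"rz":0,"hand":50},
])

```text
time_s: 21.35
eef_pos: [487.2, 253.2, -10.9]
ee_rot: [0.079, -0.702, 0.079, 0.703]
force: [-5.3, 1.6, -5.4]
grip_width: 0.642
```

Contact is made. The reaction of (-5.3, 1.6) lies along tray -x, so both blocks share it evenly. I'll lower onto the floor, then release.

Emit:
jog_arm([
  {"x":0.7,"y":0,"z":0,"rx":0,"ry":0,"rz":0,"hand":50},
  {"x":0,"y":0,"z":-0.4,"rx":0,"ry":0,"rz":0,"hand":50},
  {"x":0,"y":0,"z":0,"rx":0,"ry":0,"rz":0,"hand":50},
])

```text
time_s: 21.72
eef_pos: [487.3, 253.3, -11.2]
ee_rot: [0.079, -0.702, 0.079, 0.703]
force: [-9.0, 1.2, 0.3]
grip_width: 0.646
```

```bash
python3 look.py 23 160 130 260 205; python3 -c "
from h import *
print(sense()['wrist_torque'])"
```

```text
21.725 [487.3 253.3 -11.2] -102.8 0.646 [-9.04  1.25  0.28]
scale 8.0
[-8.92  1.86  0.34]
[ 0.30355659  1.27441109 -0.14228084]
```

View pics/s23.png

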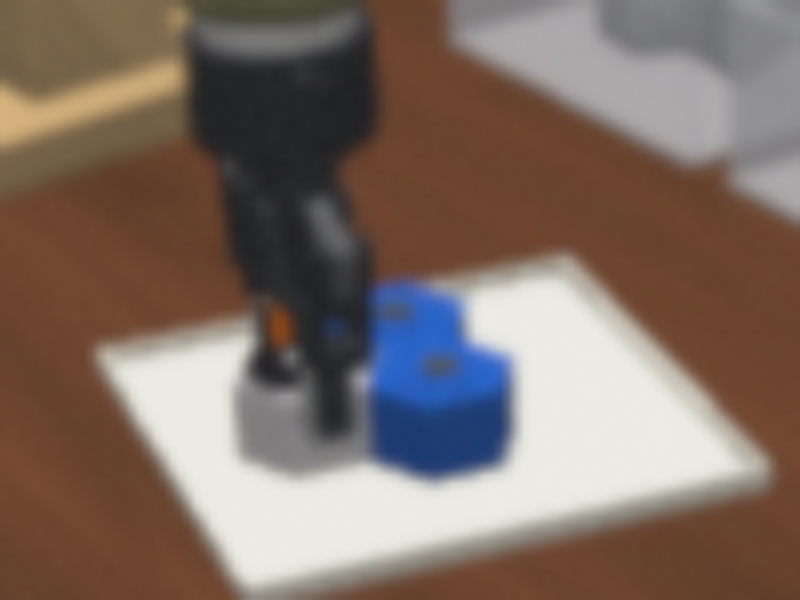

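The cartridge sits against the blocks and on the floor (Fz ≈ 0). Releasing.

Emit:
jog_arm([
  {"x":0,"y":0,"z":0,"rx":0,"ry":0,"rz":0,"hand":58},
  {"x":0,"y":0,"z":0,"rx":0,"ry":0,"rz":0,"hand":66},
  {"x":0,"y":0,"z":0,"rx":0,"ry":0,"rz":0,"hand":76},
  {"x":0,"y":0,"z":0,"rx":0,"ry":0,"rz":0,"hand":76},
], force=20)

```text
time_s: 22.28
eef_pos: [488.6, 252.9, -11.3]
ee_rot: [-0.079, 0.703, -0.079, -0.702]
force: [-0.0, -0.8, -0.5]
grip_width: 0.892
```

Emit:
jog_arm([
  {"x":-20,"y":0,"z":0,"rx":0,"ry":0,"rz":0,"hand":76},
  {"x":-40,"y":0,"z":0,"rx":0,"ry":0,"rz":0,"hand":76},
  {"x":-50,"y":0,"z":0,"rx":0,"ry":0,"rz":0,"hand":76},
])

```text
time_s: 22.65
eef_pos: [487.8, 252.7, 99.2]
ee_rot: [0.079, -0.702, 0.079, 0.703]
force: [0.5, 0.0, 0.7]
grip_width: 0.887
```

Emit:
jog_arm([
  {"x":0,"y":30,"z":45,"rx":0,"ry":0,"rz":0,"hand":76},
  {"x":0,"y":30,"z":45,"rx":0,"ry":0,"rz":0,"hand":76},
  {"x":0,"y":30,"z":45,"rx":0,"ry":0,"rz":0,"hand":76},
  {"x":0,"y":0,"z":0,"rx":0,"ry":0,"rz":0,"hand":76},
])

```text
time_s: 23.15
eef_pos: [333.8, 194.5, 98.4]
ee_rot: [0.079, -0.702, 0.079, 0.703]
force: [0.3, -0.6, 0.4]
grip_width: 0.893
```

```bash
python3 look.py 24 160 130 260 205; python3 -c "
from h import *
im=capture('top');cv2.imwrite('pics/top24.png',im[:,:,::-1]);cv2.imwrite('pics/t24.png',cv2.resize(im[130:235,130:270,::-1],None,fx=5.5,fy=5.5,interpolation=cv2.INTER_NEAREST))"
```

```text
23.15 [333.8 194.5  98.4] -102.8 0.893 [ 0.29 -0.61  0.43]
scale 8.0
[ 0.08 -0.53  0.85]
```

View pics/s24.png

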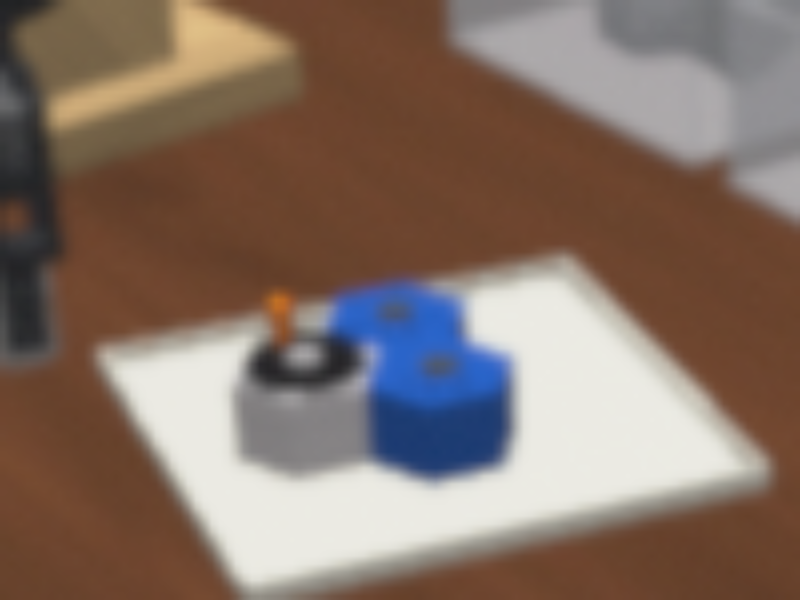

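View pics/t24.png

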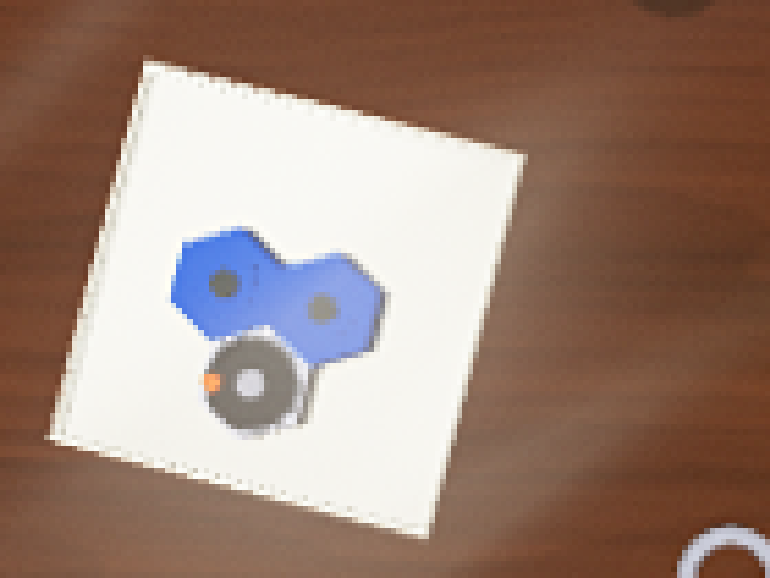

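```bash
python3 - <<'E'
from h import *
t=cv2.imread('pics/top24.png')[:,:,::-1].copy()
hs=cv2.cvtColor(t,cv2.COLOR_RGB2HSV); v=hs[:,:,2]
x0,x1,y0,y1=160,202,168,212
m=np.zeros_like(v); m[y0:y1,x0:x1]=255
d=cv2.inRange(hs,(0,0,0),(180,255,140))&m
for b in blobs(d,4): print('dark',b)
cs,_=cv2.findContours(d,cv2.RETR_EXTERNAL,cv2.CHAIN_APPROX_NONE); 
P={}
for c in cs:
    a=cv2.contourArea(c)
    if a>5:
        (x,y),r=cv2.minEnclosingCircle(c); mm=cv2.moments(c); print(a,(x,y),r,mm['m10']/mm['m00'],mm['m01']/mm['m00'])
hub=cv2.inRange(hs,(0,0,150),(180,60,235))&m
for b in blobs(hub,5): print('hub',b)
E
```

```text
dark (np.int32(17), np.float64(170.24), np.float64(181.24))
dark (np.int32(152), np.float64(175.36), np.float64(199.55))
161.5 (175.0, 199.5) 7.826338291168213 175.32610939112485 199.52218782249741
10.5 (170.1666717529297, 181.1666717529297) 2.173165798187256 170.22222222222223 181.22222222222223
hub (np.int32(9), np.float64(178.0), np.float64(174.0))
hub (np.int32(25), np.float64(197.24), np.float64(183.76))
hub (np.int32(22), np.float64(188.05), np.float64(185.68))
hub (np.int32(100), np.float64(180.65), np.float64(199.13))
hub (np.int32(26), np.float64(175.04), np.float64(199.31))
```

```bash
python3 - <<'E'
from h import *
b1=plane('top',[[170.24,181.24]],40)[0,:2]; b2=plane('top',[[188.05,185.68]],40)[0,:2]
for c in ([175.04,199.31],[175.2,199.52]):
    a=plane('top',[c],44)[0,:2]; print(a,b1,b2,'d1',np.linalg.norm(a-b1),'d2',np.linalg.norm(a-b2),'b12',np.linalg.norm(b1-b2))
    o=(b1+b2)/2; y=(b1-b2)/np.linalg.norm(b1-b2); x=np.array([y[1],-y[0]]); print('tray xy',(a-o)@x,(a-o)@y, 'yaw',np.degrees(np.arctan2(x[1],x[0])),o)
E
```

```text
[487.58427298 252.31769924] [541.35939422 268.9765007 ] [528.9970964  214.83745128] d1 56.29635272326008 d2 55.85508867572245 b12 55.53254072178654
tray xy -48.71725381224127 -0.44558017988792065 yaw -12.862587783294938 [535.17824531 241.90697599]
[486.96825992 251.82203803] [541.35939422 268.9765007 ] [528.9970964  214.83745128] d1 57.03219335551151 d2 55.984665335079185 b12 55.53254072178654
tray xy -49.20746818720287 -1.0659365186688488 yaw -12.862587783294938 [535.17824531 241.90697599]
```

The disc centre is 56.3 and 55.9 mm from the block centres (56 expected), which is within pixel error. To be sure, I'll nudge it gently from behind with two fingers on the back flats.

```bash
python3 -c "
from plan import *
import plan
plan.H=30
print(sense()['eef_pos'])
p=go((442.8,263.1,70,-102.9,3)); go((442.8,263.1,-14,-102.9,3),cur=p)"
```

```text
[337.50080772 195.35009444  99.08038591]
{"x": 9.7, "y": -29.8, "z": -29.2, "rx": 0.0003, "ry": 0, "rz": 0, "hand": 30},
{"x": 9.7, "y": -29.9, "z": -29.2, "rx": 0.0003, "ry": 0, "rz": 0, "hand": 30},
{"x": 9.7, "y": -29.8, "z": -29.2, "rx": 0.0003, "ry": 0, "rz": 0, "hand": 30},
-> [442.8 263.1  70. ] -102.91
{"x": 28.0, "y": -0.0, "z": 0.0, "rx": -0.0, "ry": 0, "rz": 0, "hand": 30},
{"x": 28.0, "y": -0.0, "z": 0.0, "rx": -0.0, "ry": 0, "rz": 0, "hand": 30},
{"x": 28.0, "y": -0.0, "z": 0.0, "rx": -0.0, "ry": 0, "rz": 0, "hand": 30},
-> [442.8 263.1 -14. ] -102.91
```

Emit:
jog_arm([
  {"x":10,"y":-29.8,"z":-29.2,"rx":0,"ry":0,"rz":0,"hand":30},
  {"x":10,"y":-29.8,"z":-29.2,"rx":0,"ry":0,"rz":0,"hand":30},
  {"x":9,"y":-29.8,"z":-29.2,"rx":0,"ry":0,"rz":0,"hand":30},
  {"x":0,"y":0,"z":0,"rx":0,"ry":0,"rz":0,"hand":30},
])

```text
time_s: 23.75
eef_pos: [444.2, 264.0, 68.2]
ee_rot: [-0.079, 0.703, -0.079, -0.703]
force: [-0.6, 0.0, 0.4]
grip_width: 0.352
```

Emit:
jog_arm([
  {"x":28,"y":0,"z":0,"rx":0,"ry":0,"rz":0,"hand":30},
  {"x":28,"y":0,"z":0,"rx":0,"ry":0,"rz":0,"hand":30},
  {"x":26,"y":0,"z":0,"rx":0,"ry":0,"rz":0,"hand":30},
  {"x":0,"y":0,"z":0,"rx":0,"ry":0,"rz":0,"hand":30},
])

```text
time_s: 24.25
eef_pos: [441.2, 262.5, -13.7]
ee_rot: [0.079, -0.702, 0.08, 0.704]
force: [-0.2, -0.8, -0.2]
grip_width: 0.348
```

```bash
python3 look.py 25 160 130 260 205
```

```text
24.25 [441.2 262.5 -13.7] -102.9 0.348 [-0.22 -0.76 -0.15]
scale 8.0
[0.29 0.64 1.09]
```

View pics/s25.png

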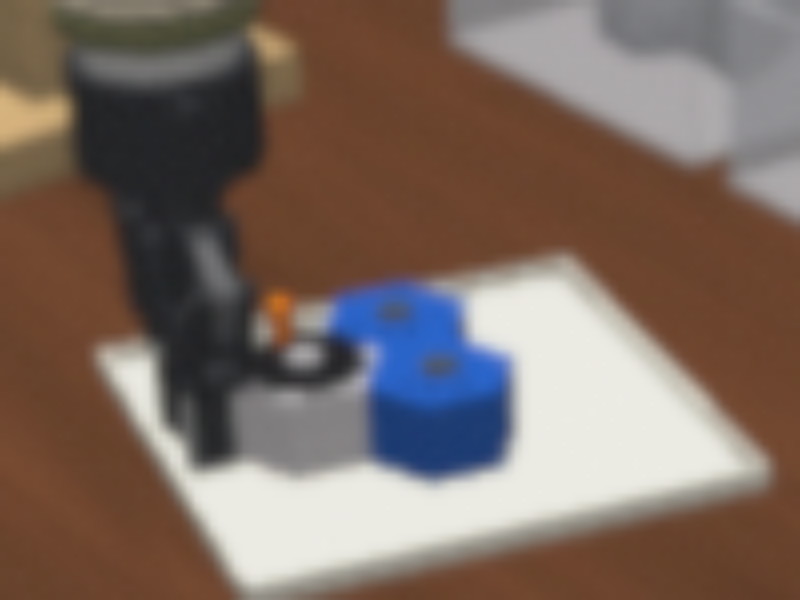

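The fingers stand behind the cartridge at (185,185), straddling its back corner. Now the nudge.

Emit:
jog_arm([
  {"x":0,"y":-0.4,"z":-4,"rx":0,"ry":0,"rz":0,"hand":30},
  {"x":0,"y":0,"z":-4,"rx":0,"ry":0,"rz":0,"hand":30},
  {"x":0,"y":0,"z":0,"rx":0,"ry":0,"rz":0,"hand":30},
])

```text
time_s: 24.68
eef_pos: [450.5, 261.5, -12.0]
ee_rot: [-0.079, 0.703, -0.079, -0.702]
force: [0.1, 0.7, 0.6]
grip_width: 0.35
```

Emit:
jog_arm([
  {"x":0,"y":0,"z":-1,"rx":0,"ry":0,"rz":0,"hand":30},
  {"x":0,"y":0,"z":-1,"rx":0,"ry":0,"rz":0,"hand":30},
])

```text
time_s: 24.92
eef_pos: [451.8, 261.0, -12.5]
ee_rot: [0.079, -0.703, 0.079, 0.703]
force: [0.0, 0.9, 0.2]
grip_width: 0.35
```

Emit:
jog_arm([
  {"x":0,"y":0,"z":-1,"rx":0,"ry":0,"rz":0,"hand":30},
  {"x":0,"y":0,"z":0,"rx":0,"ry":0,"rz":0,"hand":30},
])

```text
time_s: 25.18
eef_pos: [452.8, 260.8, -12.5]
ee_rot: [0.079, -0.703, 0.079, 0.703]
force: [0.2, 0.3, -0.5]
grip_width: 0.35
```

Emit:
jog_arm([
  {"x":0,"y":0,"z":-1,"rx":0,"ry":0,"rz":0,"hand":30},
  {"x":0,"y":0,"z":0,"rx":0,"ry":0,"rz":0,"hand":30},
])

```text
time_s: 25.42
eef_pos: [453.6, 260.6, -12.5]
ee_rot: [0.079, -0.703, 0.079, 0.703]
force: [-0.9, 1.1, -0.6]
grip_width: 0.347
```

Emit:
jog_arm([
  {"x":0,"y":0,"z":-1,"rx":0,"ry":0,"rz":0,"hand":30},
  {"x":0,"y":0,"z":0,"rx":0,"ry":0,"rz":0,"hand":30},
])

```text
time_s: 25.68
eef_pos: [453.7, 260.5, -12.6]
ee_rot: [0.079, -0.702, 0.079, 0.703]
force: [-5.7, 1.3, 3.5]
grip_width: 0.353
```

Emit:
jog_arm([
  {"x":0,"y":0,"z":-1,"rx":0,"ry":0,"rz":0,"hand":30},
  {"x":0,"y":0,"z":0,"rx":0,"ry":0,"rz":0,"hand":30},
])

```text
time_s: 25.92
eef_pos: [454.0, 260.5, -12.7]
ee_rot: [0.079, -0.701, 0.079, 0.704]
force: [-8.9, 3.4, 5.7]
grip_width: 0.354
```

Emit:
jog_arm([
  {"x":0,"y":0,"z":-0.7,"rx":0,"ry":0,"rz":0,"hand":30},
  {"x":0,"y":0,"z":0,"rx":0,"ry":0,"rz":0,"hand":30},
])

```text
time_s: 26.18
eef_pos: [454.0, 260.4, -12.7]
ee_rot: [0.079, -0.701, 0.079, 0.704]
force: [-11.9, 3.6, 7.4]
grip_width: 0.353
```

It holds firm at 6–12 N without moving, so it is seated. I'll back off straight, lift and check.

Emit:
jog_arm([
  {"x":0,"y":0,"z":3,"rx":0,"ry":0,"rz":0,"hand":30},
  {"x":0,"y":0,"z":6,"rx":0,"ry":0,"rz":0,"hand":30},
  {"x":0,"y":0,"z":4,"rx":0,"ry":0,"rz":0,"hand":30},
  {"x":-50,"y":0,"z":0,"rx":0,"ry":0,"rz":0,"hand":30},
  {"x":-60,"y":0,"z":0,"rx":0,"ry":0,"rz":0,"hand":30},
])

```text
time_s: 26.8
eef_pos: [443.0, 262.6, 98.2]
ee_rot: [0.079, -0.702, 0.079, 0.703]
force: [1.6, 0.2, 0.6]
grip_width: 0.354
```

Emit:
jog_arm([
  {"x":0,"y":0,"z":50,"rx":0,"ry":0,"rz":0,"hand":30},
  {"x":0,"y":20,"z":50,"rx":0,"ry":0,"rz":0,"hand":30},
  {"x":0,"y":0,"z":0,"rx":0,"ry":0,"rz":0,"hand":30},
  {"x":0,"y":0,"z":0,"rx":0,"ry":0,"rz":0,"hand":30},
])

```text
time_s: 27.3
eef_pos: [342.4, 265.9, 97.9]
ee_rot: [-0.079, 0.703, -0.079, -0.702]
force: [0.6, -0.2, 1.1]
grip_width: 0.354
```

```bash
python3 look.py 26 160 130 380 295; python3 pins.py pics/side26.png; python3 - <<'E'
from h import *
t=capture('top'); cv2.imwrite('pics/top26.png',t[:,:,::-1])
hs=cv2.cvtColor(t,cv2.COLOR_RGB2HSV)
m=np.zeros_like(hs[:,:,2]); m[168:212,160:202]=255
d=cv2.inRange(hs,(0,0,0),(180,255,140))&m; hub=cv2.inRange(hs,(0,0,150),(180,60,235))&m
print(blobs(d,4)); print(blobs(hub,8))
E
```

```text
27.3 [342.4 265.9  97.9] -102.8 0.354 [ 0.57 -0.19  1.14]
scale 3.6363636363636362
[ 0.49  0.6  -1.01]
B 19 [294.3 230.3] [ 505.  -187.1   58. ] 19.9 -117.1
C 30 [309.  234.1] [ 521.9 -221.9   58. ] 21.0 89.4
D 34 [345.7 248.3] [ 548.4 -316.9   58. ] 19.2 -1.1
[(np.int32(17), np.float64(170.24), np.float64(181.24)), (np.int32(155), np.float64(175.41), np.float64(199.46))]
[(np.int32(9), np.float64(178.0), np.float64(174.0)), (np.int32(25), np.float64(197.4), np.float64(184.32)), (np.int32(21), np.float64(187.95), np.float64(185.67)), (np.int32(98), np.float64(180.61), np.float64(198.95)), (np.int32(27), np.float64(174.96), np.float64(199.22))]
```

View pics/s26.png

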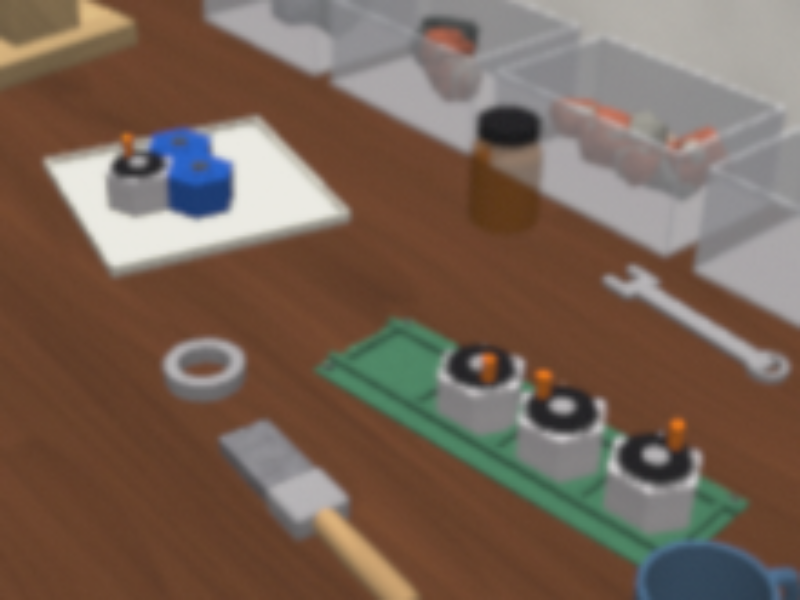

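View pics/top26.png

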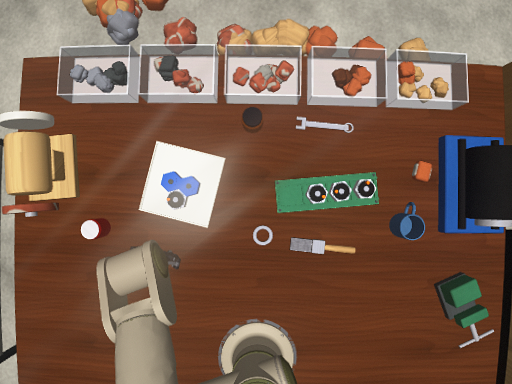

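The pictures show A in the hollow against both blue blocks, three cartridges in the rack and the bystanders where they were. One zoom on the rack and the fit before I hand in.

```bash
python3 - <<'E'
from h import *
t=cv2.imread('pics/top26.png')
a=cv2.resize(t[165:220,270:385],None,fx=5,fy=5); b=cv2.resize(t[165:220,145:215],None,fx=5,fy=5)
cv2.imwrite('pics/z26.png',np.vstack([a,np.hstack([b,np.zeros((275,225,3),np.uint8)])]))
b1=plane('top',[[170.24,181.24]],40)[0,:2]; b2=plane('top',[[187.95,185.67]],40)[0,:2]; a=plane('top',[[174.96,199.22]],44)[0,:2]
print(np.linalg.norm(a-b1),np.linalg.norm(a-b2))
E
```

```text
55.971967308235016 55.64133637427154
```

View pics/z26.png

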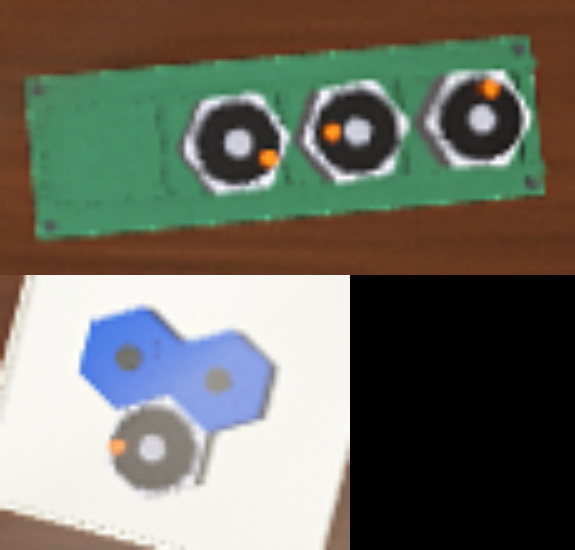

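B, C and D stand flat in their nests with their pins turned. A is nested against both blocks, with centre distances of 56.0 and 55.6 mm. Handing in.

```bash
python3 -c "
from rig import *
print(finish_job())"
```

```text
the job is handed in; nothing more can be done
None
```

I turned all four cartridges about a quarter turn by their pins in the rack, about 90–105° each, and left them turned. Cartridge A (the rack's +y end) read only sensor noise, so it is the free one. B, C and D all dragged at about 3–7 N.

I packed A upright in the tray hollow on the robot side, pressed it against both blue blocks and nudged it from behind. The job was handed in at about 27 s.

**Last checks:**
- **Fit:** A's centre measured 56.0 and 55.6 mm from the two block centres (56 expected), within pixel error. It did not move under a 6–12 N push.
- **Rack:** B, C and D are upright in their nests.
- **Bystanders:** they look unmoved in the final pictures, and the arm is clear of everything.

**What disagreed:**
- **Fingertip height:** the tips really sat about 25–40 mm above the reported tool point, depending on the opening. My first turn of A's pin therefore passed above it, and I corrected heights from the pictures.
- **Force on D:** while D turned, the force briefly read about 7 N, above the 6 N tipping guide. D stayed upright.

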